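# Close the specimen casting mould and hold it shut

### The job

Swing the toggle clamp over so that it snaps down and holds the lower mould half in its nest, then fit the matching upper half (the oblong one with one large and one small hole) fully home on the two dowels. Finish while holding it there: keep the two halves pressed together, about as hard as a one-kilogram weight would, and do not let go. Leave everything else on the bench where it is.

Things in the scene. Friction and masses are not known exactly. Their poses are not given: they have to be found in the camera images.
- nest_floor (a point): Centre of the pocket floor of the nest, a dark steel fixture plate 136 x 225 x 8 mm fixed to the bench, 8 mm above the bench. Its z is up; its x runs along the mould's length, and its +y points from the mould to the clamp. The plate reaches 45 mm to -y and 180 mm to +y of this point. Rims 12 mm high around the pocket hold the lower half with 1.5 mm play.
- clamp (a joint): Toggle clamp angle, rad: 0 open (bar up and leaning back 19 degrees past vertical, away from the mould), 1.9 shut (bar level, its rubber foot on the ear of the lower half). Spring over-centre: below 0.75 the spring pulls it open, beyond 0.75 it snaps shut by itself in about a second. Pushing the bar near its tip takes about 5 N. Shut, it presses the ear with about 4 N.
- clamp_hinge (a point): Centre of the clamp's pivot pin, 145 mm to +y of nest_floor and 48 mm above the bench; the pin runs along the nest's x (this point has the nest's axes, fixed), so the bar swings in the nest's y-z plane. Two bracket cheeks 36 mm apart overall reach 64 mm above the bench here.
- clamp_tip (a point): Centre of the 20 mm black ball at the end of the clamp bar, 95 mm from the pivot; the bar is steel, 16 mm wide and 10 mm thick. The foot hangs 26 mm below the bar's middle when shut. Open, the ball stands about 135 to 140 mm above the bench; shut, it is 50 mm to the +y side of the mould's centre line and its top is 61 mm above the bench.
- lower_half: Lower mould half, aluminium, loose in the nest's pocket: block 96 (x) x 52 (y) x 25 mm with a rectangular cavity in its top and an ear (30 mm along x, 14 mm high, out to y = +60 mm) on its +y side for the clamp. Origin at the centre of its underside; z up, axes as the nest's. Its flat top face is at z = 25 mm; two steel dowels stand 16 mm above that face, the upper 8 mm tapered to under half the diameter.
- large_dowel (a point): Axis of the 12 mm dowel at the level of the lower half's top face: x = +34 mm, y = 0 in the lower half.
- small_dowel (a point): Axis of the 8 mm dowel at the level of the lower half's top face: x = -34 mm, y = 0 in the lower half.
- upper_half: Upper mould half, aluminium, about 0.24 kg, lying flat on the bench right way up: plate 96 (x) x 52 (y) x 18 mm with a 14 mm hole at x = +34 mm and a 10 mm hole at x = -34 mm, both through, on y = 0. On top in the middle a grip rib 34 mm long (x), 14 mm thick (y), from z = 18 to z = 54 mm. Origin at the centre of its underside, z up. Fitted, its origin lies at z = 25 mm of the lower half with the axes parallel, x with x.
- large_hole (a point): Centre of the upper half's 14 mm hole at its underside (goes over the large dowel).
- small_hole (a point): Centre of the upper half's 10 mm hole at its underside (goes over the small dowel).
- spare_plate: Not needed: upper plate of another mould, aluminium, 64 x 64 x 18 mm, four 10 mm holes, same kind of rib, 54 mm high in all. Lies near the upper half. Origin at the centre of its underside.
- dish: Bystander: small glass dish 60 mm across, 16 mm high; origin under its centre.
- jar: Bystander: amber glass jar 54 mm across, 60 mm high; origin under its centre.
- reagent: Bystander: white plastic bottle 56 mm across, 90 mm high; origin under its centre.
- tweezers: Bystander: steel tweezers 120 mm long lying flat; origin under their middle.
- beaker: Bystander: glass beaker 66 mm across, 85 mm high; origin under its centre.
Things that resemble listed ones, but are neither listed nor needed, are in the scene too. What is shaped like the lower_half but turquoise is not meant.

How it is judged:
By the outcome, as a careful person would: the job done as asked, in the order asked, and still so for the second after the job is handed in, while the arm keeps its last pose, push and grip.
It also fails if it takes over 58 s, if anything falls off the work surface, if the arm or the gripper's body presses on something with over 40 N, if the wrist force passes 120 N, or if a joint passes its speed limit or range.

### The arm

A 6-joint arm with a two-finger parallel gripper is mounted at the origin on the work surface. World frame = base frame: x ahead of the robot, y to its left, z up, the work surface at z = 0. Lengths are in m, angles in rad, forces in N, time in s.
With the tool pointing down it reaches from about 0.25 to 0.8 m from the base axis. Payload 3.9 kg.
Tool frame: the origin (TCP) lies between the finger pads; the fingertips stand tcp_to_tips ahead of it and the grasp point (between the pads) lies 5 mm behind it (tcp_to_tips is the distance from the TCP to the fingertips, in m); z points along the fingers, y is the direction in which the jaws open and shut (so a half turn about z gives the same grasp; the last joint's range is limited). The gripper opens to 85 mm and grips with 20 to 120 N. Pads are 22 mm wide; open, the fingers measure 114 mm over their backs; the gripper's body (76 mm by 85 mm) begins 54 mm behind the grasp point. The pads swing forward as they close: fully open they stand 13 mm farther back than shut.
Start: joints at [-1.241, 0.26, -0.138, 1.173, 0, 1.571], TCP at [0.17, -0.497, 0.21] pointing down, gripper open.
Joint ranges: [-2.78, 2.78], [-0.83, 1.72], [-1.28, 1.37], [-1.9, 2.12], [-1.57, 1.48], [-3.14, 3.14]. Speed limits (rad/s): [2.57, 2.57, 3.14, 3.14, 3.14, 3.14].

### API

Orientations are given as a unit quaternion [w, x, y, z].
In Python, from station import observe, camera, calibration, hand_in, tcp_to_tips gives the robot as it stands.
- The arm moves only by the shell command python3 -m pendant 'ROWS' [FORCE]. ROWS is JSON, a list of rows, each an object with "delta_pos": the shift along the tool's x, y, z in mm, a list of three; "rot": the turn, a rotation vector about the tool's x, y, z in units of 5 degrees (1.0 is 5 degrees), a list of three; "claw": the opening, from 0 (shut) to 1 (fully open). In form: [{"delta_pos": [tx, ty, tz], "rot": [wx, wy, wz], "claw": claw}, ...]. A call has 1 to 8 rows; each row shifts and turns the commanded pose from where the row before left it, along the tool's axes as they then stand; what a row does not reach is not made up. A row lasts 1/10 s, in which the tool goes at most 50 mm and 8.59 degrees, less where a joint would pass 70% of its speed; a pose out of reach is approached as far as the arm can. A call with a gripper value outside its range is refused whole. The fingers move at their own pace and stop on an object; FORCE is the grip in N (left out, the last holds). Time passes only in rows, so rows that do not move let the fingers close. It gives the time, the measured TCP pose, the force and the opening at its end, in the units of the state.
- observe(): the state, without advancing time (a new reading comes with each control period).
- camera(name): name is "side" or "top" or "wrist"; returns (picture, depth): 384x512x3 uint8, blue, green, red; 384x512 float32, m along the optical axis (not along the pixel's ray), 0 where there is no reading.
- calibration(name): a dict with "camera_matrix" (3x3 intrinsics, pixels), "R" (3x3) and "t" (3): a world point X has camera coordinates R X + t; the wrist camera has in their place "mount" (4x4, takes a point from camera to tool coordinates, whose origin is the TCP and whose axes are the flange's). Camera axes: x right, y down, z forward; pixel columns grow to the right and rows downward; lengths in m; the calibration is good to about 2 mm. A picture is of the moment at which its call begins: read the wrist's pose just before it. calibration takes no time and is no camera call.
- hand_in(): hands the job in, once; it reports no verdict.
The state is a dict: "time": time; "joint_pos": joint angles; "joint_velocities": joint speeds; "tau": joint torques, N m; "position": TCP position; "eef_rot": TCP orientation; "force": force on the tool from outside, world axes, zero at the start; "wrist_torque": the same for the moment, N m; "grip_width": finger opening in m.
Only numpy, scipy, OpenCV 4.12 (cv2) and the standard library are available. Lean on these libraries where they do the work, as an engineer would, in place of code of your own. Each camera call takes 0.05 s, during which the arm holds its last target.

## Working session

There is one attempt and no reset: what is moved stays moved. The work goes in short steps, Python scripts to look and compute and a shell command to move; the robot and the scene stay as the last step left them, time stands still between calls to the robot, and variables do not carry over. Pictures are saved under pics/ and viewed, and the job is handed in when it is done.

```bash
ls; mkdir -p pics
python3 - <<'E'
from station import observe, camera, calibration, tcp_to_tips
import cv2, numpy as np
print(tcp_to_tips, observe())
for n in ["side","top","wrist"]:
    p,d=camera(n); cv2.imwrite(f"pics/{n}0.png",p); np.save(f"pics/{n}0.npy",d)
    print(n,calibration(n))
E
```

```text
pics
0.014 {'time': 0.0, 'joint_pos': array([-1.24099694e+00,  2.60699583e-01, -1.39392767e-01,  1.17271040e+00,
       -1.53974217e-05,  1.57081765e+00]), 'joint_velocities': array([-5.69403545e-04, -4.47308015e-05,  9.53992778e-04, -6.24935048e-04,
        9.50436524e-04,  3.46436608e-04]), 'tau': array([ 2.60349902e-03, -4.05681181e+01,  2.53919381e+01,  1.88490684e-02,
        1.99229871e-04,  7.68103746e-06]), 'position': array([ 0.16977841, -0.49600818,  0.20934783]), 'eef_rot': array([-9.88336836e-04,  9.86436078e-01,  1.64142797e-01, -1.72285323e-04]), 'force': array([ 0.14808831, -0.95959181, -0.47800411]), 'wrist_torque': array([-0.01156282, -0.04811216,  0.01005552]), 'grip_width': 0.08543478366688174}
side {'camera_matrix': array([[363.48504724,   0.        , 252.57199372],
       [  0.        , 363.48504724, 193.64196781],
       [  0.        ,   0.        ,   1.        ]]), 'R': array([[-0.93037718, -0.36653748, -0.00696944],
       [-0.26955019,  0.69683356, -0.66465457],
       [ 0.24847735, -0.61650083, -0.74711829]]), 't': array([0.49933042, 0.23068154, 1.00722313])
[... 209 characters left out ...]
9969018,  0.00188589],
       [-0.99774016,  0.02465269, -0.06250457],
       [ 0.06243871, -0.00343293, -0.9980429 ]]), 't': array([0.01635833, 0.54647079, 1.07129208])}
wrist {'camera_matrix': array([[319.32237703,   0.        , 258.14927071],
       [  0.        , 319.32237703, 193.44532908],
       [  0.        ,   0.        ,   1.        ]]), 'mount': array([[ 1.39991828e-04, -9.47428110e-01, -3.19968681e-01,
         8.20034216e-02],
       [ 9.99999952e-01,  2.21552478e-04, -2.18500212e-04,
         2.32346344e-04],
       [ 2.77903097e-04, -3.19968635e-01,  9.47428095e-01,
        -1.62611153e-01],
       [ 0.00000000e+00,  0.00000000e+00,  0.00000000e+00,
         1.00000000e+00]])}
```

View pics/top0.png

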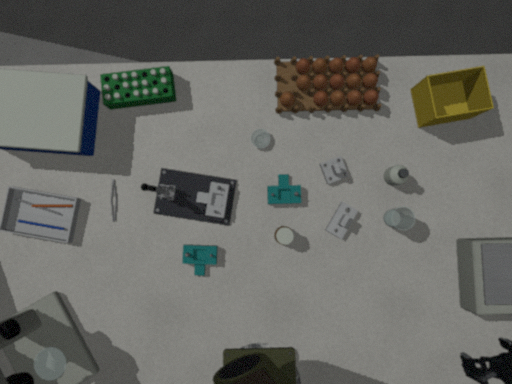

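View pics/side0.png

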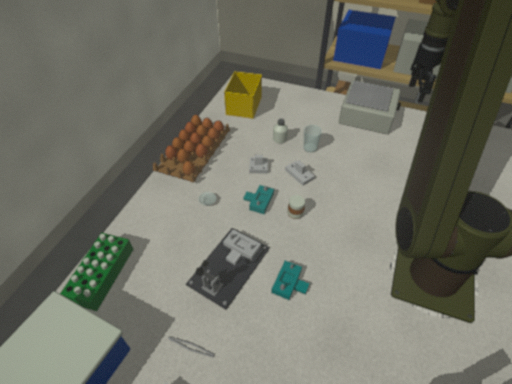

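View pics/wrist0.png

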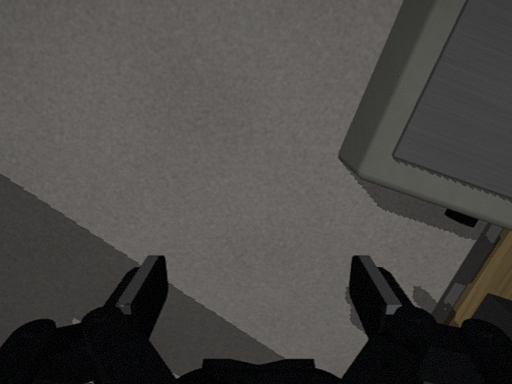

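Top view: nest plate at about (196,196) with the silver lower half at (214,199) and the clamp ball at (147,187). There are turquoise look-alikes at (284,191) and (200,256). The two ribbed plates are at (334,171) and (342,220). I'll enlarge these.

Run:
```python
import cv2, numpy as np
p=cv2.imread("pics/top0.png")
a=cv2.resize(p[145:250,310:370],None,fx=5,fy=5,interpolation=cv2.INTER_CUBIC)
b=cv2.resize(p[160:232,138:245],None,fx=4.5,fy=4.5,interpolation=cv2.INTER_CUBIC)
h=max(a.shape[0],b.shape[0])
pad=lambda x:cv2.copyMakeBorder(x,0,h-x.shape[0],0,0,cv2.BORDER_CONSTANT)
c=np.hstack([pad(a),pad(b)]); print(c.shape); cv2.imwrite("pics/crop0.png",np.clip(c*1.4,0,255).astype('uint8'))
s=cv2.imread("pics/side0.png")
cv2.imwrite("pics/crop0s.png",np.clip(cv2.resize(s[145:310,180:330],None,fx=3.6,fy=3.6,interpolation=cv2.INTER_CUBIC)*1.3,0,255).astype('uint8'))
```

```text
(525, 782, 3)
```

View pics/crop0.png

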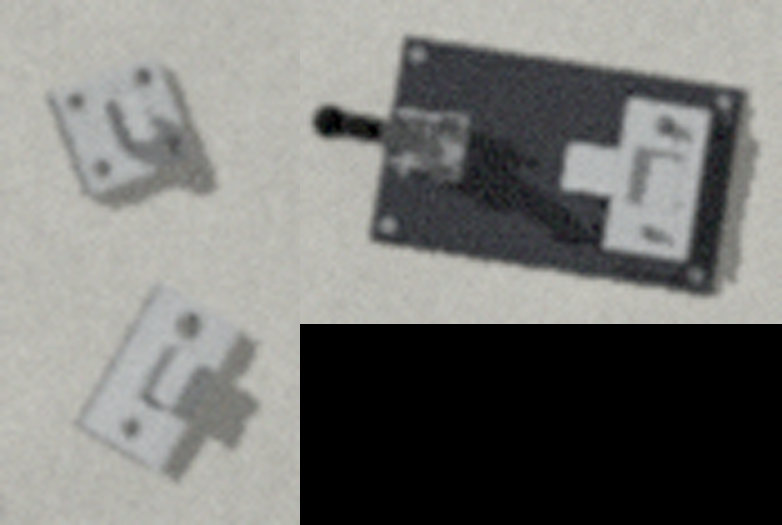

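View pics/crop0s.png

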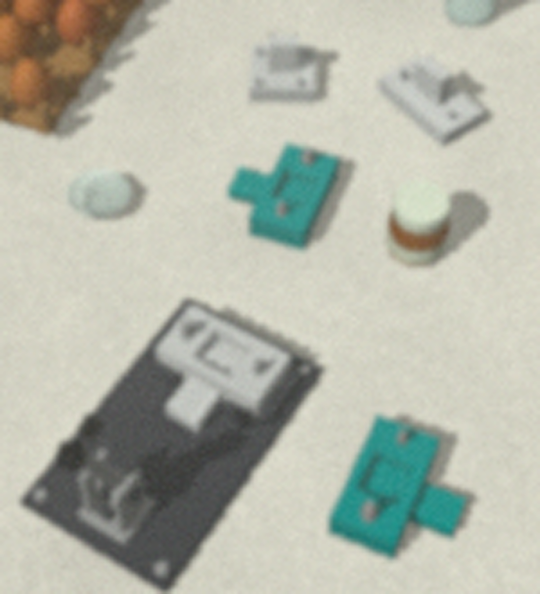

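The upper half is the oblong plate at (342,220), with one large hole at (348,210) and one small hole at (336,230). The square one at (334,171) with four holes is the spare. The lower half is the silver piece in the nest, with its dowels at about (219,188) and (217,211) and its ear toward the clamp.

```bash
cat > h.py <<'E'
import numpy as np, cv2
from scipy.spatial.transform import Rotation as Rn
from station import observe, camera, calibration
def campose(name, st=None):
    c=calibration(name); K=c["camera_matrix"]
    if name!="wrist":
        R=c["R"].T; return K,R,-R@c["t"]
    q=np.array(st["eef_rot"]); Rt=Rn.from_quat([q[1],q[2],q[3],q[0]]).as_matrix()
    m=c["mount"]; return K,Rt@m[:3,:3],Rt@m[:3,3]+np.array(st["position"])
def pix2w(cp,uv,z):
    K,R,o=cp; d=R@np.linalg.inv(K)@np.array([uv[0],uv[1],1.]); return o+d*(z-o[2])/d[2]
def w2pix(cp,X):
    K,R,o=cp; p=K@(R.T@(np.array(X)-o)); return p[:2]/p[2]
def shot(name,tag):
    st=observe(); p,d=camera(name); cv2.imwrite(f"pics/{tag}.png",p); np.save(f"pics/{tag}.npy",d)
    np.save(f"pics/{tag}_st.npy",np.r_[st["position"],st["eef_rot"]]); return st
def ldst(tag):
    a=np.load(f"pics/{tag}_st.npy"); return dict(position=a[:3],eef_rot=a[3:])
def tool(st):
    q=st["eef_rot"]; return Rn.from_quat([q[1],q[2],q[3],q[0]]).as_matrix()
def plan(target,yaw_y=None):
    """print tool-frame delta (mm) to TCP target, and rotation for pointing down with tool y along world dir yaw_y (rad)"""
    st=observe(); R=tool(st); 
    print("delta tool mm",np.round(R.T@(np.array(target)-st["position"])*1e3,1))
    if yaw_y is not None:
        best=None
        for k in(0,np.pi):
            y=np.array([np.cos(yaw_y+k),np.sin(yaw_y+k),0]); z=np.array([0,0,-1.]); G=np.c_[np.cross(y,z),y,z]
            rv=Rn.from_matrix(R.T@G).as_rotvec(degrees=True)/5
            print("rot units",np.round(rv,2), "delta after rot", np.round(G.T@(np.array(target)-st["position"])*1e3,1))
    print("time",st["time"],"pos",st["position"].round(4),"j",st["joint_pos"].round(3),"F",st["force"].round(1),"g",round(st["grip_width"],4))
E
python3 - <<'E'
from h import *
t=campose("top")
b=lambda x,y:(138+(x-300)/4.5, 160+y/4.5)
a=lambda x,y:(310+x/5,145+y/5)
f=lambda n,uv,z:print(n,np.round(uv,1),pix2w(t,uv,z).round(4))
for n,c in dict(TL=(405,36),TR=(748,92),BR=(717,295),BL=(372,240)).items(): f(n,b(*c),.008)
for n,c in dict(tl=(627,96),tr=(712,110),br=(687,262),bl=(603,246)).items(): f("blk "+n,b(*c),.033)
f("ball",b(330,122),.137)
f("Lhole",a(189,325),.018);f("Shole",a(132,427),.018)
for n,c in dict(t=(155,286),l=(78,423),r=(240,338),b=(167,478)).items(): f("up "+n,a(*c),.018)
E
```

```text
TL [161.3 168. ] [0.6264 0.2716 0.008 ]
TR [237.6 180.4] [0.5843 0.049  0.008 ]
BR [230.7 225.6] [0.4533 0.072  0.008 ]
BL [154.  213.3] [0.4943 0.2941 0.008 ]
blk tl [210.7 181.3] [0.5812 0.125  0.033 ]
blk tr [229.6 184.4] [0.571  0.0712 0.033 ]
blk br [224.  218.2] [0.4751 0.089  0.033 ]
blk bl [205.3 214.7] [0.4865 0.1418 0.033 ]
ball [144.7 187.1] [0.5605 0.2838 0.137 ]
Lhole [347.8 210. ] [ 0.4899 -0.2676  0.018 ]
Shole [336.4 230.4] [ 0.4321 -0.2324  0.018 ]
up t [341.  202.2] [ 0.5129 -0.2488  0.018 ]
up l [325.6 229.6] [ 0.4351 -0.2014  0.018 ]
up r [358.  212.6] [ 0.4816 -0.2967  0.018 ]
up b [343.4 240.6] [ 0.4024 -0.2514  0.018 ]
```

Run:
```python
from h import *
plan([0.565,0.312,0.20],np.radians(79.7))
print(tool(observe()).round(3))
import numpy as np
d=np.load("pics/top0.npy"); t=campose("top")
for n,uv in dict(box=(50,110),box2=(80,140),bottlebox=(45,210),rack=(138,87),eggs=(330,85)).items():
    K,R,o=t; dd=R@(np.linalg.inv(K)@np.array([*uv,1.])*d[uv[1],uv[0]])+o; print(n,dd.round(3))
```

```text
delta tool mm [ 635.6 -636.6   10.5]
rot units [-1.000e-02 -2.000e-02 -3.016e+01] delta after rot [-244.3  865.8    9.6]
rot units [-0.02  0.    5.84] delta after rot [ 244.3 -865.8    9.6]
time 0.15 pos [ 0.1699 -0.4962  0.2096] j [-1.241  0.261 -0.139  1.173  0.     1.571] F [ 0.4 -0.7  0.8] g 0.0856
[[ 0.946  0.324 -0.   ]
 [ 0.324 -0.946  0.001]
 [ 0.    -0.001 -1.   ]]
box [0.776 0.542 0.114]
box2 [0.694 0.464 0.108]
bottlebox [0.512 0.61  0.01 ]
rack [0.853 0.324 0.055]
eggs [ 0.852 -0.226  0.038]
```

```bash
python3 -m pendant '[{"delta_pos":[0,0,-5],"rot":[0,0,1.46],"claw":0},{"delta_pos":[0,0,0],"rot":[0,0,1.46],"claw":0},{"delta_pos":[0,0,0],"rot":[0,0,1.46],"claw":0},{"delta_pos":[0,0,0],"rot":[0,0,1.46],"claw":0},{"delta_pos":[12,-42,0],"rot":[0,0,0],"claw":0},{"delta_pos":[12,-42,0],"rot":[0,0,0],"claw":0},{"delta_pos":[12,-42,0],"rot":[0,0,0],"claw":0},{"delta_pos":[12,-42,0],"rot":[0,0,0],"claw":0}]' 60
python3 -m pendant '[{"delta_pos":[12,-43,0],"rot":[0,0,0],"claw":0},{"delta_pos":[12,-43,0],"rot":[0,0,0],"claw":0},{"delta_pos":[12,-43,0],"rot":[0,0,0],"claw":0},{"delta_pos":[12,-43,0],"rot":[0,0,0],"claw":0},{"delta_pos":[12,-43,0],"rot":[0,0,0],"claw":0},{"delta_pos":[12,-43,0],"rot":[0,0,0],"claw":0},{"delta_pos":[12,-43,0],"rot":[0,0,0],"claw":0},{"delta_pos":[12,-43,0],"rot":[0,0,0],"claw":0}]'
python3 - <<'E'
from h import *
plan([0.545,0.20,0.25],np.radians(79.7))
E
```

```text
time: 0.95
position: [0.2475, -0.3384, 0.2149]
eef_rot: [-0.0, 0.996, -0.09, -0.0]
force: [0.3, -0.5, 0.5]
grip_width: 0.0001
time: 1.75
position: [0.3987, -0.0462, 0.2154]
eef_rot: [-0.014, 0.998, -0.069, 0.001]
force: [-0.2, -0.1, 0.3]
grip_width: -0.0
delta tool mm [ 111.1 -264.9  -27.2]
rot units [-2.000e-02 -5.000e-01 -3.552e+01] delta after rot [-100.   268.4  -34.6]
rot units [-0.32  0.01  0.48] delta after rot [ 100.  -268.4  -34.6]
time 1.75 pos [ 0.3987 -0.0462  0.2154] j [-0.139  0.046 -0.388  1.138  0.028  3.14 ] F [-0.2 -0.1  0.3] g -0.0
```

Joint 6 is at its limit, so I'll take the half-turn option for everything from here.

```bash
for i in 1; do python3 -m pendant '[{"delta_pos":[0,0,-5],"rot":[0,0,-1.7],"claw":0},{"delta_pos":[0,0,-5],"rot":[0,0,-1.7],"claw":0},{"delta_pos":[0,0,0],"rot":[0,0,-1.7],"claw":0},{"delta_pos":[0,0,0],"rot":[0,0,-1.7],"claw":0},{"delta_pos":[0,0,0],"rot":[0,0,-1.7],"claw":0},{"delta_pos":[0,0,0],"rot":[0,0,-1.7],"claw":0},{"delta_pos":[0,0,0],"rot":[0,0,-1.7],"claw":0},{"delta_pos":[0,0,0],"rot":[0,0,-1.7],"claw":0}]'; done
python3 -m pendant '[{"delta_pos":[0,0,0],"rot":[0,0,-1.7],"claw":0},{"delta_pos":[0,0,0],"rot":[0,0,-1.7],"claw":0},{"delta_pos":[0,0,0],"rot":[0,0,-1.7],"claw":0},{"delta_pos":[0,0,0],"rot":[0,0,-1.7],"claw":0},{"delta_pos":[0,0,0],"rot":[0,0,-1.7],"claw":0},{"delta_pos":[0,0,0],"rot":[0,0,-1.7],"claw":0},{"delta_pos":[0,0,0],"rot":[0,0,-1.7],"claw":0},{"delta_pos":[0,0,0],"rot":[0,0,-1.7],"claw":0}]'
python3 - <<'E'
from h import *
plan([0.565,0.312,0.20],np.radians(79.7))
E
```

```text
time: 2.55
position: [0.3983, -0.0502, 0.2252]
eef_rot: [-0.011, 0.866, 0.499, 0.008]
force: [-0.1, -0.7, 0.4]
grip_width: -0.0001
time: 3.35
position: [0.3983, -0.0502, 0.2252]
eef_rot: [-0.004, 0.439, 0.898, 0.013]
force: [0.1, 0.5, -0.7]
grip_width: 0.0
delta tool mm [182.6 353.6  35.4]
rot units [ 0.28 -0.13 -8.35] delta after rot [-99.3 386.1  25.2]
rot units [-0.16 -0.36 27.65] delta after rot [  99.3 -386.1   25.2]
time 3.35 pos [ 0.3983 -0.0502  0.2252] j [-0.148  0.041 -0.366  1.164  0.027  0.761] F [ 0.1  0.5 -0.7] g 0.0
```

```bash
python3 -m pendant '[{"delta_pos":[0,0,0],"rot":[0.06,-0.03,-1.67],"claw":0},{"delta_pos":[0,0,0],"rot":[0.06,-0.03,-1.67],"claw":0},{"delta_pos":[0,0,0],"rot":[0.06,-0.03,-1.67],"claw":0},{"delta_pos":[0,0,0],"rot":[0.06,-0.03,-1.67],"claw":0},{"delta_pos":[0,0,0],"rot":[0.06,-0.03,-1.67],"claw":0},{"delta_pos":[-11,43,0],"rot":[0,0,0],"claw":0},{"delta_pos":[-11,43,0],"rot":[0,0,0],"claw":0},{"delta_pos":[-11,43,0],"rot":[0,0,0],"claw":0}]'
python3 -m pendant '[{"delta_pos":[-11,43,0],"rot":[0,0,0],"claw":0},{"delta_pos":[-11,43,0],"rot":[0,0,0],"claw":0},{"delta_pos":[-11,43,0],"rot":[0,0,0],"claw":0},{"delta_pos":[-11,43,0],"rot":[0,0,0],"claw":0},{"delta_pos":[-11,43,0],"rot":[0,0,0],"claw":0},{"delta_pos":[-11,43,0],"rot":[0,0,0],"claw":0}]'
python3 - <<'E'
from h import *
plan([0.565,0.312,0.135],np.radians(79.7))
shot("side","side1");shot("wrist","wrist1")
E
```

```text
time: 4.15
position: [0.4552, 0.0717, 0.2252]
eef_rot: [0.001, 0.094, 0.996, -0.001]
force: [-0.1, -0.9, -0.5]
grip_width: 0.0002
time: 4.75
position: [0.5675, 0.3138, 0.2243]
eef_rot: [0.0, 0.093, 0.996, -0.001]
force: [1.0, -0.0, 0.8]
grip_width: -0.0001
delta tool mm [ 2.3 -2.  89.3]
rot units [-0.03  0.01 -0.07] delta after rot [ 2.2 -2.2 89.3]
rot units [2.000e-02 4.000e-02 3.593e+01] delta after rot [-2.2  2.2 89.3]
time 4.75 pos [0.5675 0.3138 0.2243] j [ 0.506  0.476  0.228  1.324 -0.003  0.692] F [ 1.  -0.   0.8] g -0.0001
```

View pics/side1.png

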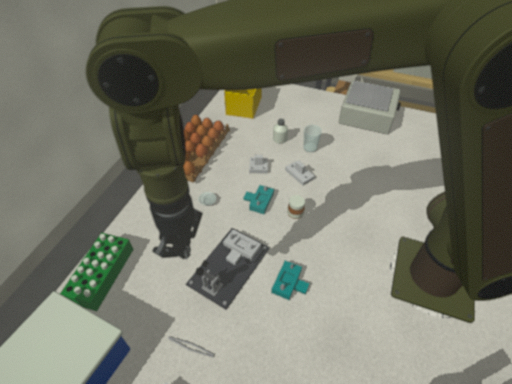

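View pics/wrist1.png

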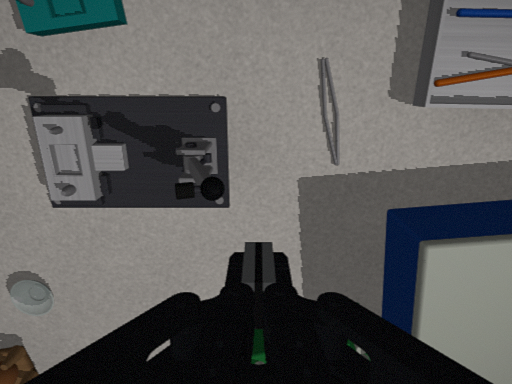

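The wrist view shows the ball at (212,188), the tool to its +y side, and the mould at (70,158). I'll check the ball, nest and dowels from this view.

Run:
```python
from h import *
c=campose("wrist",ldst("wrist1"))
print("ball",pix2w(c,(212,188),.138))
for uv in [(30,96),(226,97),(228,207),(54,207)]: print("plate",pix2w(c,uv,.008).round(4))
for uv in [(35,116),(88,115),(53,203),(98,196)]: print("blk",pix2w(c,uv,.033).round(4))
p=cv2.imread("pics/wrist1.png"); cv2.imwrite("pics/w1c.png",cv2.resize(p[85:215,20:240],None,fx=3.6,fy=3.6,interpolation=cv2.INTER_CUBIC))
```

```text
ball [0.56003595 0.28447647 0.138     ]
plate [0.4542 0.0812 0.008 ]
plate [0.4952 0.298  0.008 ]
plate [0.6259 0.2722 0.008 ]
plate [0.5859 0.0564 0.008 ]
blk [0.4768 0.0949 0.033 ]
blk [0.4861 0.1511 0.033 ]
blk [0.5745 0.0757 0.033 ]
blk [0.5758 0.1304 0.033 ]
```

View pics/w1c.png

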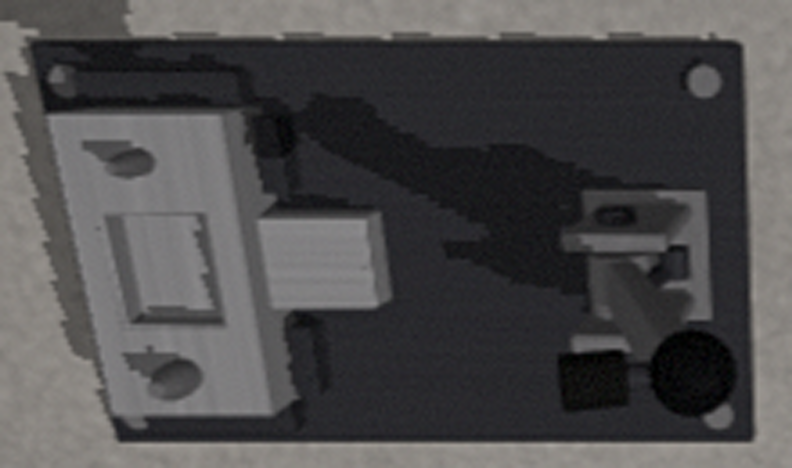

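```bash
python3 -m pendant '[{"delta_pos":[2,7,20],"rot":[0,0,0],"claw":0},{"delta_pos":[0,0,34],"rot":[0,0,0],"claw":0},{"delta_pos":[0,0,34],"rot":[0,0,0],"claw":0},{"delta_pos":[0,-6,0],"rot":[0,0,0],"claw":0},{"delta_pos":[0,-10,0],"rot":[0,0,0],"claw":0},{"delta_pos":[0,-12,0],"rot":[0,0,0],"claw":0},{"delta_pos":[0,-12,0],"rot":[0,0,0],"claw":0}]'
python3 - <<'E'
from h import *
plan([0.5525,0.24,0.135],np.radians(79.7))
shot("side","side2")
p=cv2.imread("pics/side2.png"); cv2.imwrite("pics/side2c.png",cv2.resize(p[180:320,140:300],None,fx=4,fy=4))
E
```

```text
time: 5.55
position: [0.5596, 0.2798, 0.1393]
eef_rot: [0.002, 0.092, 0.996, -0.0]
force: [-0.7, -0.7, -0.1]
grip_width: 0.0003
delta tool mm [ -0.3 -40.4   4.3]
rot units [ 0.    0.05 -0.06] delta after rot [ -0.1 -40.4   4.3]
rot units [ 8.000e-02 -1.000e-02  3.594e+01] delta after rot [ 0.1 40.4  4.3]
time 5.55 pos [0.5596 0.2798 0.1393] j [ 0.465  0.463 -0.015  1.088 -0.003  0.65 ] F [-0.7 -0.7 -0.1] g 0.0003
```

View pics/side2c.png

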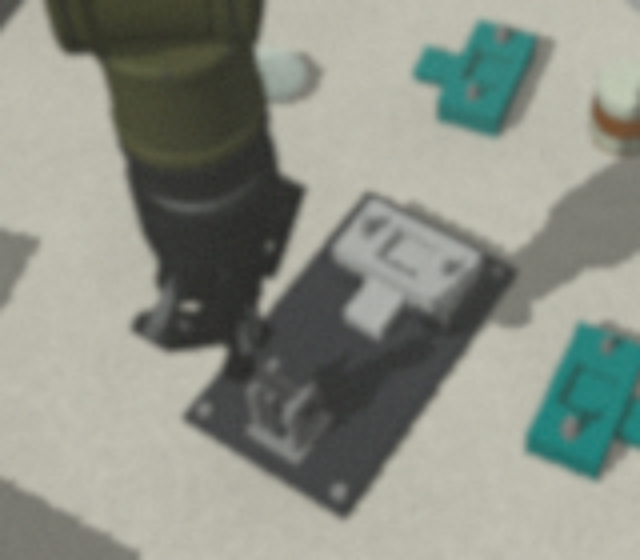

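Run:
```python
from h import *
shot("wrist","wrist2")
```

```text
(no output)
```

View pics/wrist2.png

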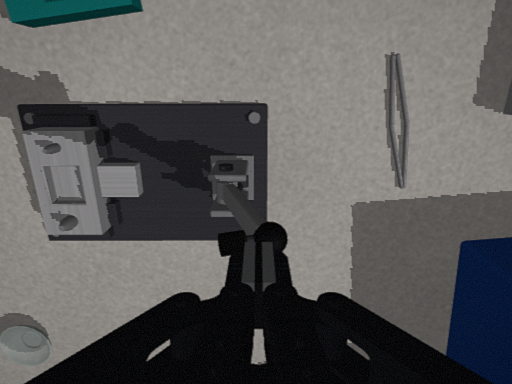

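Run:
```python
from h import *
st=ldst("wrist2");c=campose("wrist",st); d=np.load("pics/wrist2.npy")
X=pix2w(c,(270,237),.138); print(X, "tool frame",tool(st).T@(X-st["position"]))
K,R,o=c
for uv in [(270,237),(250,262),(268,262),(258,250)]:
    Y=R@(np.linalg.inv(K)@np.array([*uv,1.])*d[uv[1],uv[0]])+o; print(uv,Y.round(4),(tool(st).T@(Y-st["position"])).round(4))
print(w2pix(c,st["position"]), w2pix(c,st["position"]+[0,0,-.014]))
p=cv2.imread("pics/wrist2.png"); cv2.imwrite("pics/w2c.png",np.clip(cv2.resize(p[180:310,180:340],None,fx=4.5,fy=4.5,interpolation=cv2.INTER_CUBIC)*2.0,0,255).astype('uint8'))
```

```text
[0.55879697 0.28423678 0.138     ] tool frame [0.00122294 0.00639403 0.00113456]
(270, 237) [0.5557 0.2846 0.1441] [ 0.0043  0.0061 -0.005 ]
(250, 262) [0.5469 0.2762 0.1819] [ 0.0112 -0.0038 -0.0428]
(268, 262) [0.5484 0.2837 0.1819] [ 0.0112  0.0039 -0.0428]
(258, 250) [0.5476 0.2795 0.1715] [ 0.0113 -0.0004 -0.0324]
[258.73226959 239.85691139] [258.72993122 229.22108098]
```

View pics/w2c.png

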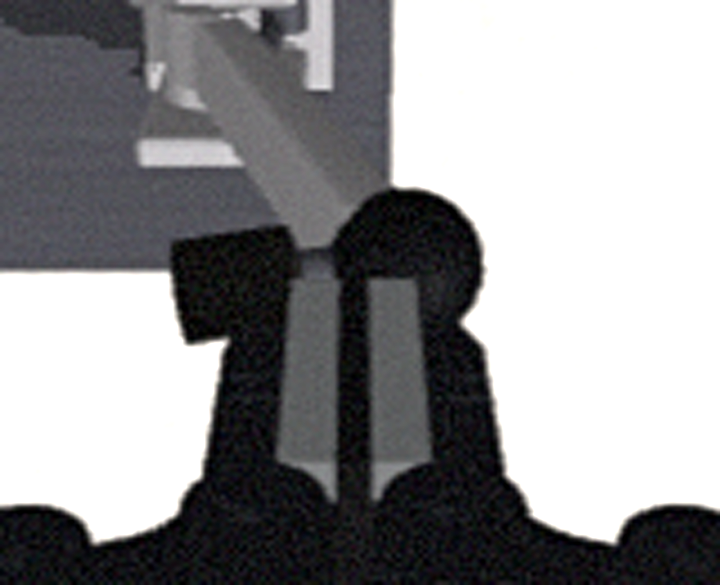

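Run:
```python
from h import *
import station; print(station.tcp_to_tips, type(station.tcp_to_tips))
for tag in ("wrist1","wrist2"):
    st=ldst(tag);c=campose("wrist",st); d=np.load(f"pics/{tag}.npy");K,R,o=c; T=tool(st)
    for u in (236,248,267):
        print(tag,u)
        for v in range(228,310,6):
            Y=R@(np.linalg.inv(K)@np.array([u,v,1.])*d[v,u])+o; print(v,round(float(d[v,u]),3),(T.T@(Y-st["position"])*1e3).round(0))
```

```text
0.014 <class 'float'>
wrist1 236
228 0.424 [-96. -30. 224.]
234 0.427 [-105.  -30.  224.]
240 0.429 [-114.  -30.  224.]
246 0.432 [-123.  -30.  224.]
252 0.152 [  8. -11. -27.]
258 0.147 [  8. -11. -33.]
264 0.143 [  7. -10. -38.]
270 0.138 [  7. -10. -43.]
276 0.133 [  7. -10. -48.]
282 0.12 [ 12.  -9. -59.]
288 0.115 [ 13.  -8. -64.]
294 0.113 [ 13.  -8. -67.]
300 0.111 [ 12.  -8. -70.]
306 0.108 [ 12.  -8. -72.]
wrist1 248
228 0.424 [-97. -14. 225.]
234 0.425 [-104.  -14.  223.]
240 0.429 [-114.  -14.  224.]
246 0.15 [ 11.  -5. -29.]
252 0.145 [ 11.  -5. -33.]
258 0.139 [ 12.  -5. -40.]
264 0.135 [ 11.  -5. -44.]
270 0.131 [ 11.  -5. -49.]
276 0.127 [ 11.  -4. -53.]
282 0.123 [ 11.  -4. -57.]
288 0.116 [ 13.  -4. -64.]
294 0.113 [ 13.  -4. -67.]
300 0.111 [ 12.  -4. -70.]
306 0.108 [ 12.  -4. -73.]
wrist1 267
228 0.425 [-97.  12. 225.]
234 0.426 [-105.   12.  224.]
240 0.431 [-115.   12.  225.]
246 0.15 [ 11.   4. -28.]
252 0.145 [ 11.   4. -34.]
258 0.14 [ 11.   4. -39.]
264 0.135 [ 11.   3. -44.]
270 0.131 [ 11.   3. -49.]
276 0.127 [ 11.   3. -53.]
282 0.123 [ 11.   3. -57.]
28
[... 552 characters left out ...]
]
240 0.179 [ 1. -6. -2.]
246 0.15 [ 11.  -5. -29.]
252 0.146 [ 11.  -5. -33.]
258 0.138 [ 12.  -5. -41.]
264 0.136 [ 11.  -5. -44.]
270 0.13 [ 11.  -4. -49.]
276 0.126 [ 11.  -4. -54.]
282 0.123 [ 11.  -4. -57.]
288 0.117 [ 13.  -4. -63.]
294 0.0 [  83.   -0. -163.]
300 0.111 [ 12.  -4. -69.]
306 0.107 [ 13.  -4. -73.]
wrist2 267
228 0.177 [ 8.  5. -1.]
234 0.175 [ 6.  5. -4.]
240 0.174 [ 3.  4. -6.]
246 0.15 [ 11.   4. -28.]
252 0.146 [ 11.   4. -33.]
258 0.139 [ 11.   4. -40.]
264 0.135 [ 11.   3. -44.]
270 0.129 [ 12.   3. -50.]
276 0.127 [ 11.   3. -53.]
282 0.122 [ 12.   3. -58.]
288 0.118 [ 12.   3. -62.]
294 0.113 [ 13.   3. -67.]
300 0.112 [ 11.   3. -69.]
306 0.107 [ 12.   3. -73.]
```

Run:
```python
from h import *
for tag in("side1","side2"):
    d=np.load(f"pics/{tag}.npy"); st=ldst(tag); K,R,o=campose("side")
    v,u=np.mgrid[0:384,0:512]; P=np.stack([u,v,np.ones_like(u)],-1).reshape(-1,3)@np.linalg.inv(K).T*d.reshape(-1,1)
    W=P@R.T+o; m=(d.reshape(-1)>0)&(np.hypot(*(W[:,:2]-st["position"][:2]).T)<.03)&(W[:,2]>.1)
    z=np.sort(W[m,2]); print(tag,st["position"],z[:8].round(3),len(z))
    print("proj of TCP",w2pix((K,R,o),st["position"]))
```

```text
side1 [0.56753526 0.3137841  0.22427323] [0.134 0.137 0.137 0.138 0.138 0.139 0.139 0.139] 1491
proj of TCP [185.49834122 261.65072004]
side2 [0.55963433 0.27978972 0.13933002] [0.102 0.102 0.105 0.105 0.108 0.109 0.11  0.111] 1219
proj of TCP [200.38508826 269.78868185]
```

Run:
```python
from h import *
tag="side1"
d=np.load(f"pics/{tag}.npy"); st=ldst(tag); c=K,R,o=campose("side")
v,u=np.mgrid[0:384,0:512]; P=np.stack([u,v,np.ones_like(u)],-1).reshape(-1,3)@np.linalg.inv(K).T*d.reshape(-1,1)
W=P@R.T+o; m=(d.reshape(-1)>0)&(np.hypot(*(W[:,:2]-st["position"][:2]).T)<.017)&(W[:,2]>.1)
z=np.sort(W[m,2]); print(z[:20].round(3),len(z))
for dz in(-.014,0,.025): print(dz,w2pix(c,st["position"]+[0,0,dz]))
p=cv2.imread("pics/side1.png"); cv2.imwrite("pics/s1c.png",np.clip(cv2.resize(p[200:290,140:240],None,fx=6,fy=6,interpolation=cv2.INTER_CUBIC)*2.,0,255).astype('uint8'))
```

```text
[0.247 0.248 0.249 0.249 0.251 0.251 0.252 0.253 0.254 0.254 0.254 0.255
 0.255 0.256 0.256 0.256 0.256 0.256 0.256 0.258] 534
-0.014 [186.42229431 264.99903937]
0 [185.49834122 261.65072004]
0.025 [183.78587327 255.44489682]
```

View pics/s1c.png

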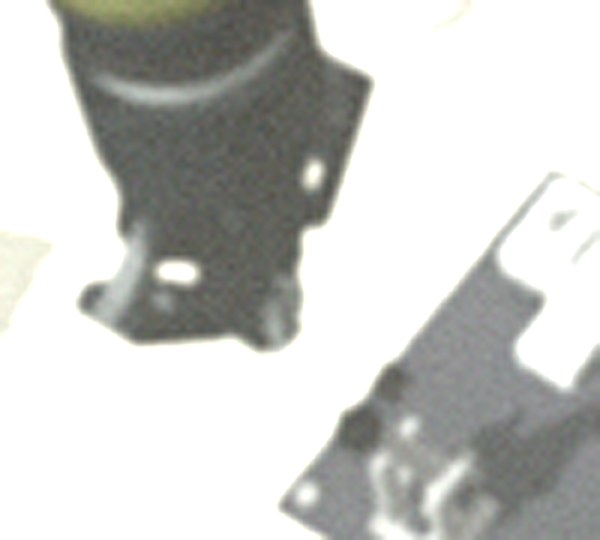

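Two cameras, plus the pass over the ball without contact, agree that the shut fingertips are about 25 mm above the reported TCP. The stated offset would put them 14 mm below it. I'll use the measured value, back off and go lower.

```bash
python3 -m pendant '[{"delta_pos":[-1,18,0],"rot":[0,0,0],"claw":0},{"delta_pos":[0,19,0],"rot":[0,0,0],"claw":0},{"delta_pos":[0,0,20],"rot":[0,0,0],"claw":0},{"delta_pos":[0,0,20],"rot":[0,0,0],"claw":0},{"delta_pos":[0,0,2],"rot":[0,0,0],"claw":0},{"delta_pos":[0,-10,0],"rot":[0,0,0],"claw":0},{"delta_pos":[0,-10,0],"rot":[0,0,0],"claw":0}]'
python3 - <<'E'
from h import *
plan([0.5525,0.24,0.135],np.radians(79.7))
E
```

```text
time: 6.35
position: [0.5639, 0.2997, 0.0975]
eef_rot: [0.002, 0.091, 0.996, 0.003]
force: [-1.3, 6.1, 6.7]
grip_width: 0.0001
delta tool mm [  0.2 -60.6 -37.9]
rot units [ 0.06  0.04 -0.03] delta after rot [  0.6 -60.8 -37.5]
rot units [ 0.06 -0.1  35.97] delta after rot [ -0.6  60.8 -37.5]
time 6.35 pos [0.5639 0.2997 0.0975] j [ 0.487  0.51  -0.05   1.005  0.002  0.67 ] F [-1.3  6.1  6.7] g 0.0001
```

```bash
python3 -m pendant '[{"delta_pos":[0,-9,0],"rot":[0,0,0],"claw":0},{"delta_pos":[0,-10,0],"rot":[0,0,0],"claw":0},{"delta_pos":[0,-10,0],"rot":[0,0,0],"claw":0},{"delta_pos":[0,-10,0],"rot":[0,0,0],"claw":0}]'
python3 -m pendant '[{"delta_pos":[0,-10,0],"rot":[0,0,0],"claw":0},{"delta_pos":[0,-10,0],"rot":[0,0,0],"claw":0}]'
python3 -c "
from h import *
shot('wrist','wrist3');shot('side','side3')"
```

```text
time: 6.75
position: [0.5567, 0.2585, 0.0968]
eef_rot: [0.002, 0.092, 0.996, -0.0]
force: [0.5, 1.5, 2.0]
grip_width: -0.0001
time: 6.95
position: [0.551, 0.2377, 0.0945]
eef_rot: [-0.0, 0.092, 0.996, -0.001]
force: [0.7, 1.4, -2.3]
grip_width: -0.0001
```

View pics/wrist3.png

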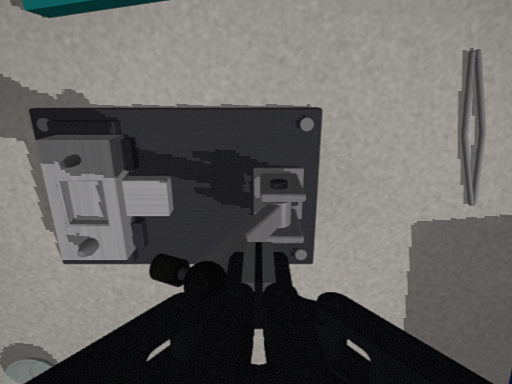

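```bash
python3 -m pendant '[{"delta_pos":[0,-10,0],"rot":[0,0,0],"claw":0},{"delta_pos":[0,-10,0],"rot":[0,0,0],"claw":0},{"delta_pos":[0,-6,0],"rot":[0,0,0],"claw":0}]'
python3 -m pendant '[{"delta_pos":[0,0,0],"rot":[0,0,0],"claw":0},{"delta_pos":[0,0,0],"rot":[0,0,0],"claw":0},{"delta_pos":[0,0,-10],"rot":[0,0,0],"claw":0},{"delta_pos":[0,0,-20],"rot":[0,0,0],"claw":0},{"delta_pos":[0,0,-25],"rot":[0,0,0],"claw":0},{"delta_pos":[0,0,-35],"rot":[0,0,0],"claw":0},{"delta_pos":[0,0,-35],"rot":[0,0,0],"claw":0},{"delta_pos":[0,0,-30],"rot":[0,0,0],"claw":0}]'
python3 -c "
from h import *
shot('wrist','wrist4');shot('side','side4')
plan([.461,-.25,.2],np.radians(58.7))"
```

```text
time: 7.35
position: [0.5463, 0.2123, 0.0948]
eef_rot: [0.0, 0.092, 0.996, -0.002]
force: [-0.3, 0.2, -0.3]
grip_width: -0.0003
time: 8.15
position: [0.5472, 0.2145, 0.253]
eef_rot: [0.002, 0.091, 0.996, -0.0]
force: [-0.0, 0.2, 0.5]
grip_width: 0.0005
delta tool mm [   2.9 -474.    54.3]
rot units [0.06 0.11 4.16] delta after rot [-166.1 -443.7   56.1]
rot units [ -0.15   0.09 -31.84] delta after rot [166.1 443.7  56.1]
time 8.25 pos [0.5496 0.2154 0.2561] j [ 0.375  0.353  0.115  1.323 -0.002  0.558] F [0.6 0.1 1. ] g 0.0001
```

View pics/wrist4.png

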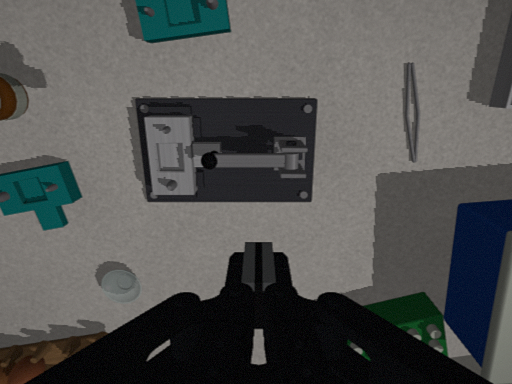

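The clamp has snapped shut: the bar is level, with the ball over the ear at (209,160). Next I move above the upper half.

```bash
python3 -m pendant '[{"delta_pos":[0,-42,0],"rot":[0,0,1.4],"claw":1},{"delta_pos":[0,-44,0],"rot":[0,0,1.4],"claw":1},{"delta_pos":[-13,-42,0],"rot":[0,0,1.36],"claw":1},{"delta_pos":[-16,-43,0],"rot":[0,0,0],"claw":1},{"delta_pos":[-16,-43,0],"rot":[0,0,0],"claw":1},{"delta_pos":[-16,-43,0],"rot":[0,0,0],"claw":1},{"delta_pos":[-16,-43,0],"rot":[0,0,0],"claw":1},{"delta_pos":[-16,-43,0],"rot":[0,0,0],"claw":1}]'
python3 -c "
from h import *
plan([.461,-.25,.2],np.radians(58.7))"
```

```text
time: 9.05
position: [0.4762, -0.1395, 0.2507]
eef_rot: [0.001, 0.27, 0.963, -0.001]
force: [0.9, -0.1, -0.9]
grip_width: 0.0854
delta tool mm [ -44.3 -102.2   50.9]
rot units [-0.01  0.02  0.  ] delta after rot [ -44.4 -102.3   50.7]
rot units [-4.0e-02 -2.0e-02 -3.6e+01] delta after rot [ 44.4 102.3  50.7]
time 9.05 pos [ 0.4762 -0.1395  0.2507] j [-0.284  0.195 -0.119  1.255 -0.002  0.262] F [ 0.9 -0.1 -0.9] g 0.0854
```

```bash
python3 -m pendant '[{"delta_pos":[-15,-34,15],"rot":[0,0,0],"claw":1},{"delta_pos":[-15,-34,15],"rot":[0,0,0],"claw":1},{"delta_pos":[-14,-34,15],"rot":[0,0,0],"claw":1},{"delta_pos":[0,0,0],"rot":[0,0,0],"claw":1}]'
python3 -c "
from h import *
shot('wrist','wrist5')"
```

```text
time: 9.45
position: [0.4596, -0.2512, 0.2035]
eef_rot: [-0.001, 0.272, 0.962, -0.001]
force: [-0.0, 1.2, 0.5]
grip_width: 0.0854
```

View pics/wrist5.png

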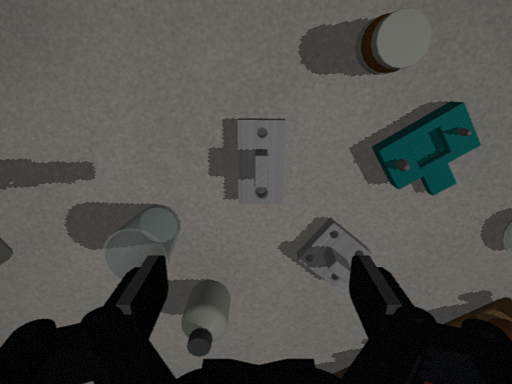

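Run:
```python
from h import *
st=ldst("wrist5");c=campose("wrist",st);T=tool(st)
p=cv2.imread("pics/wrist5.png"); cv2.imwrite("pics/w5c.png",np.clip(cv2.resize(p[105:215,205:375],None,fx=4.5,fy=4.5,interpolation=cv2.INTER_CUBIC)*1.3,0,255).astype('uint8'))
f=lambda n,uv,z:print(n,(X:=pix2w(c,uv,z)).round(4),(T.T@(X-st["position"])*1e3).round(1))
f("Lh",(262,191),.018);f("Sh",(262,132),.018)
f("c1",(238,119),.018);f("c2",(285,119),.018);f("c3",(284,203),.018);f("c4",(239,204),.018)
f("spare",(298,255),.018);f("spare",(330,219),.018);f("spare",(370,250),.018);f("beakertop",(158,222),.085);f("beaker edge",(180,222),.085);f("bottle top",(200,342),.09)
```

```text
Lh [ 0.4886 -0.2648  0.018 ] [-32.1   4.1 185.5]
Sh [ 0.4313 -0.2299  0.018 ] [ 35.    3.8 185.6]
c1 [ 0.4062 -0.2446  0.018 ] [ 48.7 -21.9 185.6]
c2 [ 0.4324 -0.2019  0.018 ] [ 48.8  28.3 185.5]
c3 [ 0.5145 -0.2507  0.018 ] [-46.7  29.7 185.4]
c4 [ 0.4882 -0.2959  0.018 ] [-48.  -22.6 185.5]
spare [ 0.5824 -0.2702  0.018 ] [-114.9   48.7  185.2]
spare [ 0.5603 -0.2145  0.018 ] [-66.8  84.5 185.2]
spare [ 0.6224 -0.1919  0.018 ] [-107.8  136.3  185. ]
beakertop [ 0.4441 -0.3552  0.085 ] [-41.4 -96.4 118.7]
beaker edge [ 0.4551 -0.3372  0.085 ] [-41.4 -75.3 118.7]
bottle top [ 0.5798 -0.3998  0.09  ] [-180.5  -63.3  113.5]
```

View pics/w5c.png

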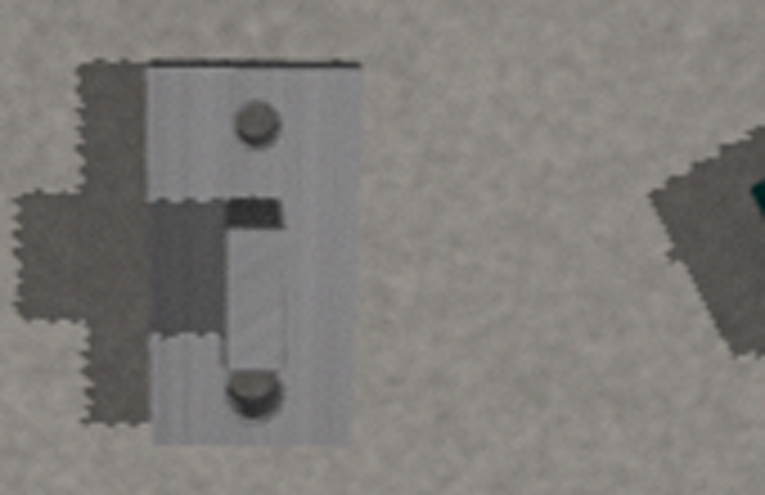

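```bash
python3 -m pendant '[{"delta_pos":[1,4,20],"rot":[0,0,0],"claw":0.55},{"delta_pos":[0,0,35],"rot":[0,0,0],"claw":0.55},{"delta_pos":[0,0,35],"rot":[0,0,0],"claw":0.55},{"delta_pos":[0,0,25],"rot":[0,0,0],"claw":0.55},{"delta_pos":[0,0,0],"rot":[0,0,0],"claw":0.55}]'
python3 -c "
from h import *
shot('wrist','wrist6')
st=ldst('wrist6');c=campose('wrist',st);d=np.load('pics/wrist6.npy');K,R,o=c;T=tool(st)
v,u=np.mgrid[100:384:2,150:380:2]
print(st['position'])
P=np.stack([u,v,np.ones_like(u)],-1).reshape(-1,3)@np.linalg.inv(K).T*d[100:384:2,150:380:2].reshape(-1,1)
W=P@R.T+o; L=(W-st['position'])@T*1e3
m=(d[100:384:2,150:380:2].reshape(-1)>0)&(L[:,2]<-10)&(L[:,2]>-60)&(abs(L[:,0])<14)
q=L[m]; print('tip z max tool', np.sort(q[:,2])[-5:], 'y', q[q[:,2]>np.max(q[:,2])-4][:10].round(0))
"
```

```text
time: 10.0
position: [0.4604, -0.2417, 0.0881]
eef_rot: [-0.003, 0.269, 0.963, 0.0]
force: [0.1, 0.4, -0.1]
grip_width: 0.047
[ 0.46041133 -0.24168296  0.08811286]
tip z max tool [-23.76140076 -23.6628433  -23.60646467 -23.11478905 -22.15881197] y [[ 11. -30. -25.]
 [ 11. -29. -26.]
 [ 10. -27. -25.]
 [ 11. -26. -25.]
 [ 11. -25. -26.]
 [ 10. -24. -25.]
 [ 11.  23. -26.]
 [ 10.  25. -24.]
 [ 10.  25. -25.]
 [ 11.  26. -26.]]
```

View pics/wrist6.png

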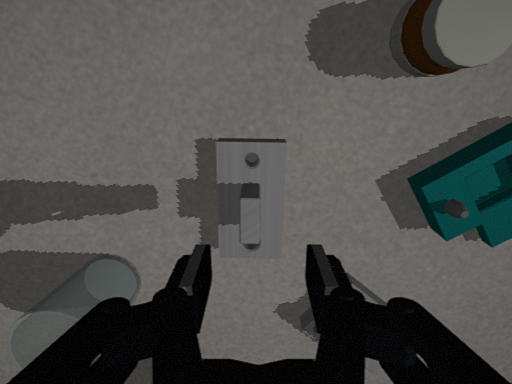

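Run:
```python
from h import *
st=ldst("wrist6");c=campose("wrist",st);T=tool(st)
f=lambda n,uv,z:print(n,(X:=pix2w(c,uv,z)).round(4),(T.T@(X-st["position"])*1e3).round(1))
p=cv2.imread("pics/wrist6.png"); cv2.imwrite("pics/w6c.png",np.clip(cv2.resize(p[130:270,170:335],None,fx=4,fy=4,interpolation=cv2.INTER_CUBIC)*1.3,0,255).astype('uint8'))
f("Sh",(251.5,159),.018)
f("c",(217,141),.018);f("c",(286,141),.018)
f("riblo",(250,246),.054);f("ribhi",(250,198),.054)
f("ribL",(240,220),.054);f("ribR",(261,220),.054)
print(observe()["position"])
```

```text
Sh [ 0.4309 -0.2301  0.018 ] [30.8 -5.3 70.3]
c [ 0.4065 -0.2447  0.018 ] [ 44.2 -30.4  70.4]
c [ 0.4326 -0.2016  0.018 ] [44.2 19.9 70.3]
riblo [ 0.476  -0.2582  0.054 ] [-22.1  -6.   34. ]
ribhi [ 0.4463 -0.2398  0.054 ] [12.9 -5.7 34.2]
ribL [ 0.4561 -0.2537  0.054 ] [ -2.7 -12.5  34.1]
ribR [ 0.4633 -0.2417  0.054 ] [-2.7  1.5 34.1]
[ 0.46189884 -0.24268015  0.09011507]
```

View pics/w6c.png

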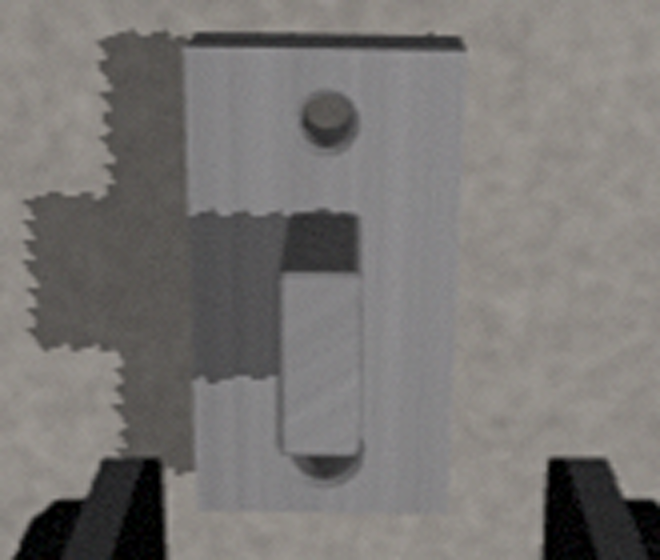

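```bash
python3 -m pendant '[{"delta_pos":[-4,-5.5,15],"rot":[0,0,0],"claw":0.55},{"delta_pos":[0,0,25],"rot":[0,0,0],"claw":0.55},{"delta_pos":[0,0,20],"rot":[0,0,0],"claw":0.55},{"delta_pos":[0,0,0],"rot":[0,0,0],"claw":0.55}]'
python3 - <<'E'
from h import *
shot("wrist","wrist7")
plan([.461,-.248,0],np.radians(58.7))
E
```

```text
time: 10.45
position: [0.4632, -0.2506, 0.0307]
eef_rot: [-0.0, 0.27, 0.963, -0.0]
force: [-0.6, 0.1, 0.0]
grip_width: 0.047
delta tool mm [ 4.2  1.1 31.9]
rot units [-0.01  0.02  0.  ] delta after rot [ 4.2  1.1 31.9]
rot units [-4.0e-02 -2.0e-02 -3.6e+01] delta after rot [-4.2 -1.1 31.9]
time 10.5 pos [ 0.464  -0.2511  0.0319] j [-0.495  0.404 -0.432  0.733 -0.001  0.051] F [-0.6  0.5  0.4] g 0.0469
```

View pics/wrist7.png

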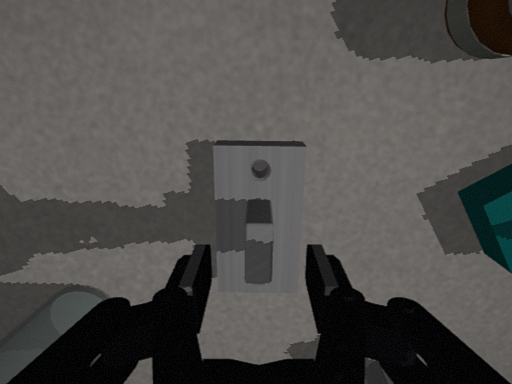

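Run:
```python
from h import *
st=ldst("wrist7");c=campose("wrist",st);T=tool(st)
f=lambda n,uv,z:print(n,(X:=pix2w(c,uv,z)).round(4),(T.T@(X-st["position"])*1e3).round(1))
f("Sh",(260.5,169),.018); f("c",(214,145),.018);f("c",(306,145),.018);f("a",(246,252),.054);f("b",(272,252),.054)
f("hi",(259,223),.054);f("lo",(259,283),.054)
```

```text
Sh [ 0.4313 -0.2301  0.018 ] [37.8  0.9 12.7]
c [ 0.4063 -0.245   0.018 ] [ 51.4 -24.7  12.7]
c [ 0.4327 -0.2017  0.018 ] [51.5 26.  12.7]
a [ 0.4555 -0.2534  0.054 ] [  5.1  -6.4 -23.3]
b [ 0.4622 -0.2424  0.054 ] [  5.1   6.4 -23.3]
hi [ 0.4456 -0.2399  0.054 ] [ 20.6   0.  -23.3]
lo [ 0.474  -0.2571  0.054 ] [-12.7   0.  -23.3]
```

Centre offset is about (+4, +0.5). I go down with that correction and grip.

```bash
python3 -m pendant '[{"delta_pos":[4,0.5,12],"rot":[0,0,0],"claw":0.55},{"delta_pos":[0,0,12],"rot":[0,0,0],"claw":0.55},{"delta_pos":[0,0,7],"rot":[0,0,0],"claw":0.55},{"delta_pos":[0,0,0],"rot":[0,0,0],"claw":0.55}]'
python3 -m pendant '[{"delta_pos":[0,0,0],"rot":[0,0,0],"claw":0},{"delta_pos":[0,0,0],"rot":[0,0,0],"claw":0},{"delta_pos":[0,0,0],"rot":[0,0,0],"claw":0},{"delta_pos":[0,0,0],"rot":[0,0,0],"claw":0},{"delta_pos":[0,0,0],"rot":[0,0,0],"claw":0}]' 70
python3 - <<'E'
from h import *
shot("wrist","wrist8")
plan([.461,-.248,0],np.radians(58.7))
E
```

```text
time: 10.9
position: [0.4602, -0.2488, -0.0003]
eef_rot: [0.0, 0.27, 0.963, -0.001]
force: [-0.1, 0.5, 0.7]
grip_width: 0.0471
time: 11.4
position: [0.4611, -0.2493, 0.0006]
eef_rot: [0.002, 0.27, 0.963, -0.001]
force: [0.8, -0.1, 4.3]
grip_width: 0.0132
delta tool mm [0.7 1.1 0.6]
rot units [-0.01  0.04 -0.01] delta after rot [0.7 1.1 0.6]
rot units [6.000e-02 2.000e-02 3.599e+01] delta after rot [-0.7 -1.1  0.6]
time 11.45 pos [ 0.461  -0.2493  0.0006] j [-0.495  0.436 -0.48   0.651 -0.001  0.052] F [-0.6  0.2  5.9] g 0.0132
```

View pics/wrist8.png

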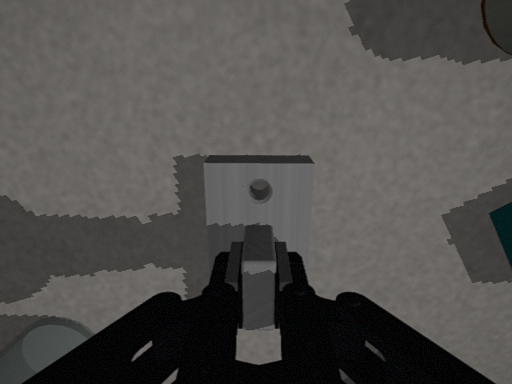

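Gripped on the rib (13.2 mm). I lift, then measure the dowels on the way.

```bash
python3 -m pendant '[{"delta_pos":[0,0,-10],"rot":[0,0,0],"claw":0},{"delta_pos":[0,0,-25],"rot":[0,0,0],"claw":0},{"delta_pos":[0,0,-35],"rot":[0,0,0],"claw":0},{"delta_pos":[0,0,-35],"rot":[0,0,0],"claw":0},{"delta_pos":[0,0,-35],"rot":[0,0,0],"claw":0},{"delta_pos":[0,0,-10],"rot":[0,0,0],"claw":0},{"delta_pos":[0,0,0],"rot":[0,0,0],"claw":0}]'
python3 - <<'E'
from h import *
shot("wrist","wrist9"); shot("top","top9")
plan([.5285,.1068,.15],np.radians(79.7))
p=cv2.imread("pics/top9.png"); a=cv2.resize(p[160:232,138:245],None,fx=6,fy=6,interpolation=cv2.INTER_CUBIC)
cv2.imwrite("pics/t9c.png",np.clip(a*1.3,0,255).astype('uint8'))
p=cv2.imread("pics/wrist4.png"); a=cv2.resize(p[90:210,130:320],None,fx=4,fy=4,interpolation=cv2.INTER_CUBIC)
cv2.imwrite("pics/w4c.png",np.clip(a*1.3,0,255).astype('uint8'))
E
```

```text
time: 12.15
position: [0.461, -0.2492, 0.1513]
eef_rot: [0.002, 0.27, 0.963, -0.001]
force: [-0.6, 0.2, -3.3]
grip_width: 0.0129
delta tool mm [125.2 339.3  -1.9]
rot units [-0.01 -0.01 -4.2 ] delta after rot [ -4.9 361.6  -1.5]
rot units [-1.00e-02  2.00e-02  3.18e+01] delta after rot [   4.9 -361.6   -1.5]
time 12.25 pos [ 0.459  -0.2481  0.1485] j [-4.950e-01  2.890e-01 -2.630e-01  1.019e+00 -1.000e-03  5.200e-02] F [-0.2  0.8 -3.6] g 0.013
```

View pics/wrist9.png

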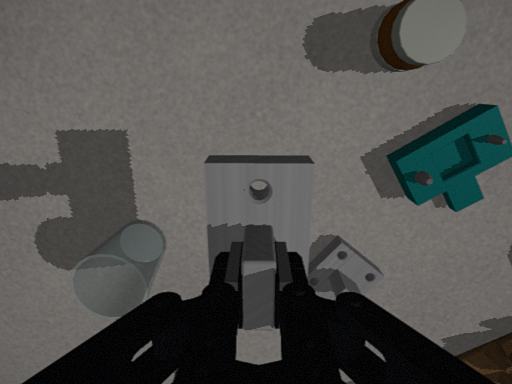

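View pics/t9c.png

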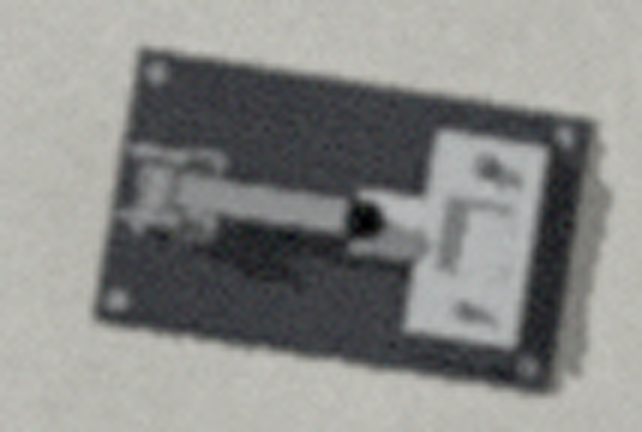

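View pics/w4c.png

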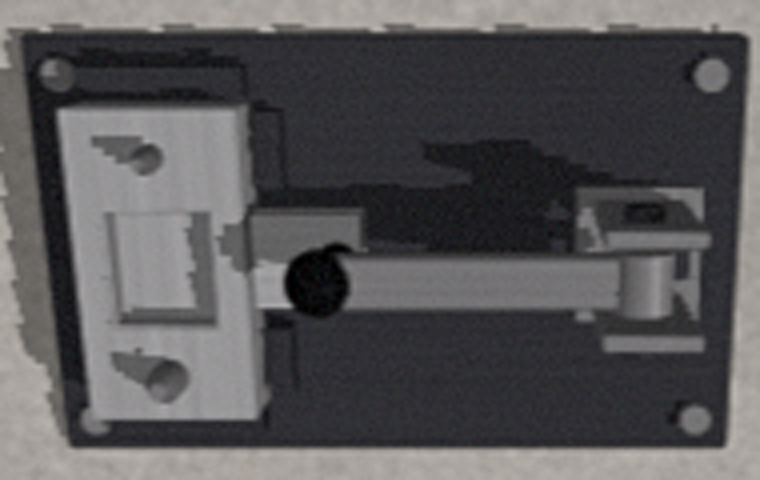

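```bash
python3 - <<'E'
from h import *
t=campose("top"); c=campose("wrist",ldst("wrist4")); c1=campose("wrist",ldst("wrist1"))
a=lambda x,y:(138+x/6-.4,160+y/6-.4); b=lambda x,y:(130+x/4-.4,90+y/4-.4)
def fit(cp,pts,zz,loc):
    W=np.array([pix2w(cp,p,zz)[:2] for p in pts]); L=np.array(loc)
    A=W-W.mean(0);B=L-L.mean(0); th=np.arctan2((B[:,0]*A[:,1]-B[:,1]*A[:,0]).sum(),(B*A).sum())
    R=np.array([[np.cos(th),-np.sin(th)],[np.sin(th),np.cos(th)]]); o=W.mean(0)-R@L.mean(0)
    print("origin",o.round(4),"yaw",np.degrees(th).round(2),"res mm",((W-(L@R.T+o))*1e3).round(1).tolist())
pl=[(.068,.18),(.068,-.045),(-.068,-.045),(-.068,.18)]
fit(t,[a(142,47),a(596,122),a(552,392),a(96,320)],.008,pl)
fit(c,[b(726,447),b(70,447),b(22,33),b(748,35)],.008,pl)
bl=[(.048,.026),(.048,-.026),(-.048,-.026),(-.048,.026)]
fit(t,[a(437,128),a(548,145),a(518,348),a(404,332)],.033,bl)
fit(c,[b(251,420),b(92,420),b(60,109),b(232,104)],.033,bl)
dw=[(.034,0),(-.034,0)]
fit(t,[a(488,165),a(465,312)],.041,dw)
fit(c,[b(165,380),b(147,158)],.041,dw)
st=ldst("wrist9"); w=campose("wrist",st);T=tool(st)
# held plate in tool frame: plate top z tool?
d=np.load("pics/wrist9.npy");K,R,o=w
for uv in [(215,175),(300,175),(230,180),(260,200)]:
    Y=R@(np.linalg.inv(K)@np.array([*uv,1.])*d[uv[1],uv[0]])+o; print(uv,(T.T@(Y-st["position"])*1e3).round(1))
E
python3 - <<'E'
import cv2,numpy as np
p=cv2.imread("pics/wrist9.png"); cv2.imwrite("pics/w9c.png",np.clip(cv2.resize(p[145:275,190:330],None,fx=4.5,fy=4.5,interpolation=cv2.INTER_CUBIC)*1.3,0,255).astype('uint8'))
E
```

```text
origin [0.5288 0.1069] yaw -10.51 res mm [[-0.4, 0.3], [-1.6, 0.6], [1.4, 0.0], [0.6, -0.9]]
origin [0.5277 0.1088] yaw -10.54 res mm [[-1.0, -0.8], [-0.4, 1.2], [0.8, 1.3], [0.6, -1.7]]
origin [0.5295 0.1076] yaw -9.85 res mm [[1.2, 0.6], [0.6, -0.9], [-0.9, -1.1], [-0.9, 1.5]]
origin [0.528  0.1077] yaw -10.74 res mm [[0.1, -1.1], [0.7, 0.5], [0.6, 1.0], [-1.4, -0.3]]
origin [0.5289 0.107 ] yaw -9.96 res mm [[1.1, -0.2], [-1.1, 0.2]]
origin [0.5273 0.1091] yaw -11.11 res mm [[-0.3, 0.1], [0.3, -0.1]]
(215, 175) [ 42.3 -20.9 -16.4]
(300, 175) [ 42.4  19.4 -16.7]
(230, 180) [ 39.8 -13.8 -16.2]
(260, 200) [ 29.4   0.5 -15.5]
```

View pics/w9c.png

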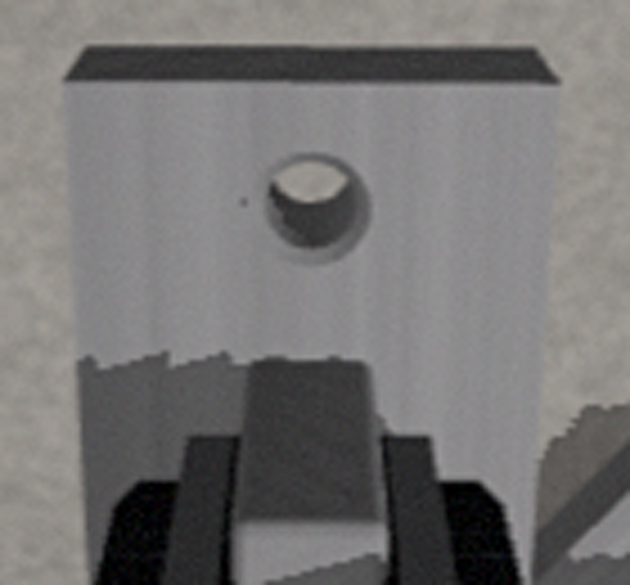

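```bash
python3 -m pendant '[{"delta_pos":[0,0,0],"rot":[0,0,-1.1],"claw":0},{"delta_pos":[0,0,0],"rot":[0,0,-1.1],"claw":0},{"delta_pos":[0,0,0],"rot":[0,0,-1.1],"claw":0},{"delta_pos":[0,0,0],"rot":[0,0,-0.86],"claw":0},{"delta_pos":[0,36,0],"rot":[0,0,0],"claw":0},{"delta_pos":[-1,36,0],"rot":[0,0,0],"claw":0},{"delta_pos":[-1,36,0],"rot":[0,0,0],"claw":0},{"delta_pos":[-1,36,0],"rot":[0,0,0],"claw":0}]'
python3 -m pendant '[{"delta_pos":[-1,36,0],"rot":[0,0,0],"claw":0},{"delta_pos":[0,36,0],"rot":[0,0,0],"claw":0},{"delta_pos":[0,36,0],"rot":[0,0,0],"claw":0},{"delta_pos":[0,36,0],"rot":[0,0,0],"claw":0},{"delta_pos":[0,36,0],"rot":[0,0,0],"claw":0},{"delta_pos":[0,36,0],"rot":[0,0,0],"claw":0},{"delta_pos":[0,0,0],"rot":[0,0,0],"claw":0},{"delta_pos":[0,0,0],"rot":[0,0,0],"claw":0}]'
python3 -c "
from h import *
shot('wrist','wrist10');plan([.5282,.1074,.075],np.radians(79.5))"
```

```text
time: 13.05
position: [0.4876, -0.1061, 0.1471]
eef_rot: [-0.002, 0.092, 0.996, -0.001]
force: [0.8, -0.3, -2.4]
grip_width: 0.0131
time: 13.85
position: [0.5282, 0.1048, 0.1469]
eef_rot: [-0.002, 0.091, 0.996, -0.002]
force: [-0.0, -0.6, -1.8]
grip_width: 0.0128
delta tool mm [ 0.5  3.6 72.3]
rot units [-0.04 -0.03  0.  ] delta after rot [ 0.6  3.3 72.3]
rot units [  0.04  -0.07 -36.  ] delta after rot [-0.6 -3.3 72.3]
time 13.9 pos [0.5282 0.104  0.1473] j [ 0.196  0.32  -0.222  1.033 -0.003  0.379] F [ 0.4  0.1 -2.2] g 0.013
```

View pics/wrist10.png

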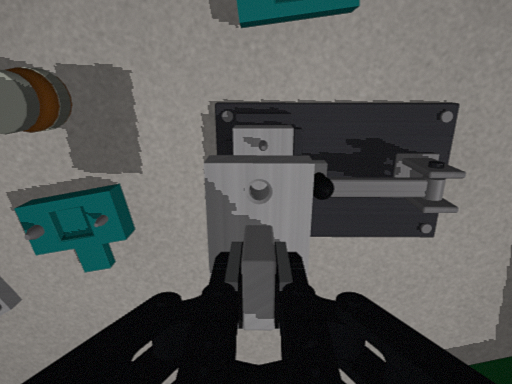

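Run:
```python
from h import *
p=cv2.imread("pics/wrist10.png"); cv2.imwrite("pics/w10c.png",np.clip(cv2.resize(p[110:210,190:340],None,fx=5,fy=5,interpolation=cv2.INTER_CUBIC)*1.3,0,255).astype('uint8'))
```

```text
(no output)
```

View pics/w10c.png

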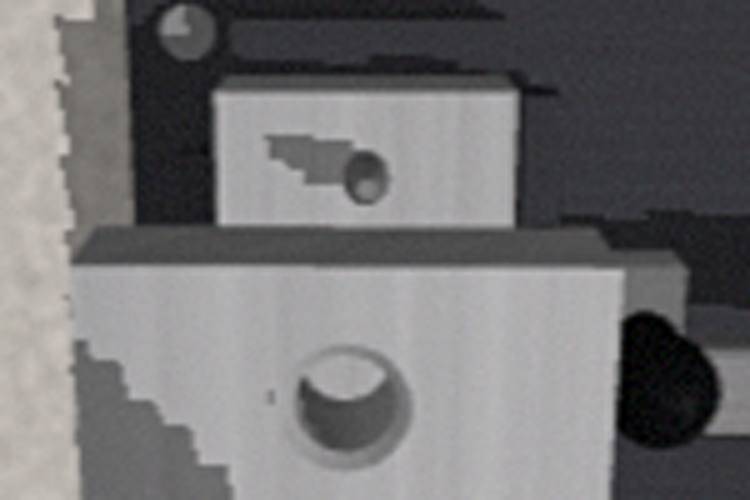

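Run:
```python
from h import *
st=ldst("wrist10");c=campose("wrist",st);T=tool(st); z0=st["position"][2]
q=lambda x,y:(190+x/5-.4,110+y/5-.4)
f=lambda n,uv,z:print(n,(T.T@(pix2w(c,uv,z)-st["position"])*1e3).round(1))
f("low L",q(214,90),.033);f("low R",q(518,90),.033);f("dowel tip",q(368,188),.049);f("dowel base",q(366,176),.037)
pt=z0+.0164
f("up L",q(72,266),pt);f("up R",q(624,266),pt);f("hole",q(352,407),pt)
```

```text
low L [ 48.6 -22.3 114.2]
low R [ 48.6  29.7 114. ]
dowel tip [34.7  3.8 98. ]
dowel base [ 34.5   3.7 110. ]
up L [ 48.3 -25.7 -16.2]
up R [ 48.4  26.  -16.4]
hole [ 34.4   0.6 -16.3]
```

```bash
python3 -m pendant '[{"delta_pos":[0.3,3.3,20],"rot":[-0.04,-0.03,0],"claw":0},{"delta_pos":[0,0,30],"rot":[0,0,0],"claw":0},{"delta_pos":[0,0,25],"rot":[0,0,0],"claw":0},{"delta_pos":[0,0,12],"rot":[0,0,0],"claw":0},{"delta_pos":[0,0,0],"rot":[0,0,0],"claw":0}]'
python3 -c "
from h import *
shot('wrist','wrist11');plan([.5282,.1074,.034],np.radians(79.5))
p=cv2.imread('pics/wrist11.png'); cv2.imwrite('pics/w11c.png',np.clip(cv2.resize(p[110:260,180:360],None,fx=4,fy=4,interpolation=cv2.INTER_CUBIC)*1.5,0,255).astype('uint8'))"
```

```text
time: 14.4
position: [0.5281, 0.1063, 0.0602]
eef_rot: [-0.0, 0.092, 0.996, -0.0]
force: [0.0, -0.1, -1.9]
grip_width: 0.013
delta tool mm [ 1.5  0.3 27.6]
rot units [ 0.01  0.02 -0.02] delta after rot [ 1.4  0.3 27.6]
rot units [ 3.000e-02 -1.000e-02  3.598e+01] delta after rot [-1.4 -0.3 27.6]
time 14.45 pos [0.5295 0.1068 0.0616] j [ 0.199  0.39  -0.36   0.819 -0.     0.384] F [-0.5 -0.1 -2.4] g 0.013
```

View pics/w11c.png

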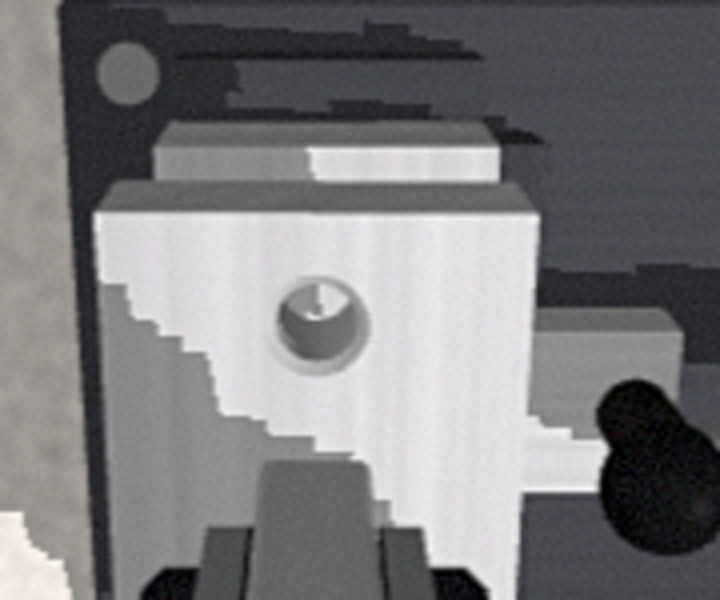

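Run:
```python
from h import *
st=ldst("wrist11");c=campose("wrist",st);T=tool(st)
q=lambda x,y:(180+x/4-.4,110+y/4-.4)
g=lambda uv,z:(T.T@(pix2w(c,uv,z)-st["position"])*1e3)
for z0 in (.0602,.0616):
    pt=z0+.0164
    print(st["position"][2],"low",g(q(154,146),.033).round(1),g(q(500,146),.033).round(1),"up",g(q(95,213),pt).round(1),g(q(541,213),pt).round(1), "hole",g(q(322,326),pt).round(1),"tip",g(q(316,305),.049).round(1))
```

```text
0.06016712975074413 low [ 48.4 -24.3  27.2] [48.4 27.4 27.2] up [ 48.3 -26.  -16.4] [ 48.3  26.2 -16.4] hole [ 34.4   0.6 -16.4] tip [28.5 -0.1 11.2]
0.06016712975074413 low [ 48.4 -24.3  27.2] [48.4 27.4 27.2] up [ 48.7 -25.8 -17.8] [ 48.7  25.9 -17.8] hole [ 34.9   0.6 -17.8] tip [28.5 -0.1 11.2]
```

```bash
python3 -m pendant '[{"delta_pos":[0,1.2,4],"rot":[0,0,0],"claw":0},{"delta_pos":[0,0,4],"rot":[0,0,0],"claw":0},{"delta_pos":[0,0,4],"rot":[0,0,0],"claw":0},{"delta_pos":[0,0,3],"rot":[0,0,0],"claw":0},{"delta_pos":[0,0,0],"rot":[0,0,0],"claw":0}]'
python3 -c "
from h import *
shot('wrist','wrist12');plan([.5282,.1074,.034],np.radians(79.5))
p=cv2.imread('pics/wrist12.png'); cv2.imwrite('pics/w12c.png',np.clip(cv2.resize(p[110:260,180:360],None,fx=4,fy=4,interpolation=cv2.INTER_CUBIC)*1.5,0,255).astype('uint8'))"
```

```text
time: 14.95
position: [0.5304, 0.109, 0.047]
eef_rot: [0.002, 0.092, 0.996, 0.001]
force: [-1.0, 0.9, -2.0]
grip_width: 0.0133
delta tool mm [ 2.1 -2.1 13.2]
rot units [ 0.02  0.04 -0.  ] delta after rot [ 2.  -2.1 13.2]
rot units [ 7.0e-02 -3.0e-02  3.6e+01] delta after rot [-2.   2.1 13.2]
time 15.0 pos [0.5306 0.1091 0.0472] j [ 0.203  0.406 -0.379  0.782  0.     0.386] F [-0.4 -0.4 -1.4] g 0.0131
```

View pics/w12c.png

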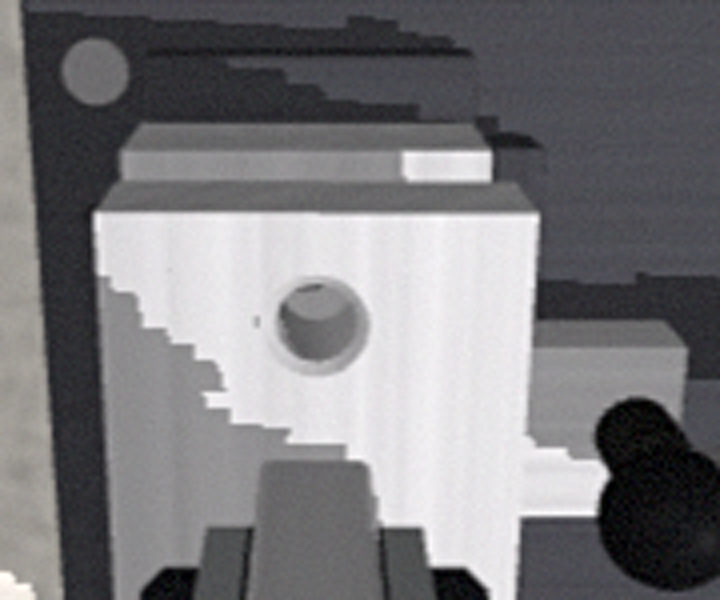

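Run:
```python
from h import *
st=ldst("wrist12");c=campose("wrist",st);T=tool(st)
q=lambda x,y:(180+x/4-.4,110+y/4-.4)
g=lambda uv,z:(T.T@(pix2w(c,uv,z)-st["position"])*1e3)
z0=st["position"][2]; pt=z0+.0164
print("low",g(q(120,151),.033).round(1),g(q(493,151),.033).round(1),"up",g(q(95,213),pt).round(1),g(q(541,213),pt).round(1))
```

```text
low [ 50.1 -27.3  13.8] [50.1 24.5 13.8] up [ 48.4 -26.  -16.6] [ 48.4  26.2 -16.5]
```

```bash
python3 -m pendant '[{"delta_pos":[1.6,-1.5,0],"rot":[0,0,0],"claw":0},{"delta_pos":[0,0,0],"rot":[0,0,0],"claw":0},{"delta_pos":[0,0,0],"rot":[0,0,0],"claw":0}]'
python3 -c "
from h import *
shot('wrist','wrist13');plan([.5282,.1074,.034],np.radians(79.5))
p=cv2.imread('pics/wrist13.png'); cv2.imwrite('pics/w13c.png',np.clip(cv2.resize(p[110:260,180:360],None,fx=4,fy=4,interpolation=cv2.INTER_CUBIC)*1.5,0,255).astype('uint8'))"
```

```text
time: 15.3
position: [0.529, 0.1078, 0.0474]
eef_rot: [0.002, 0.092, 0.996, 0.001]
force: [0.5, 0.2, -2.7]
grip_width: 0.013
delta tool mm [ 0.8 -0.6 13.4]
rot units [ 0.02  0.05 -0.01] delta after rot [ 0.7 -0.6 13.4]
rot units [ 8.000e-02 -3.000e-02  3.599e+01] delta after rot [-0.7  0.6 13.4]
time 15.35 pos [0.529  0.1079 0.0474] j [ 0.201  0.403 -0.384  0.78   0.     0.385] F [ 0.  -0.6 -2.3] g 0.013
```

View pics/w13c.png

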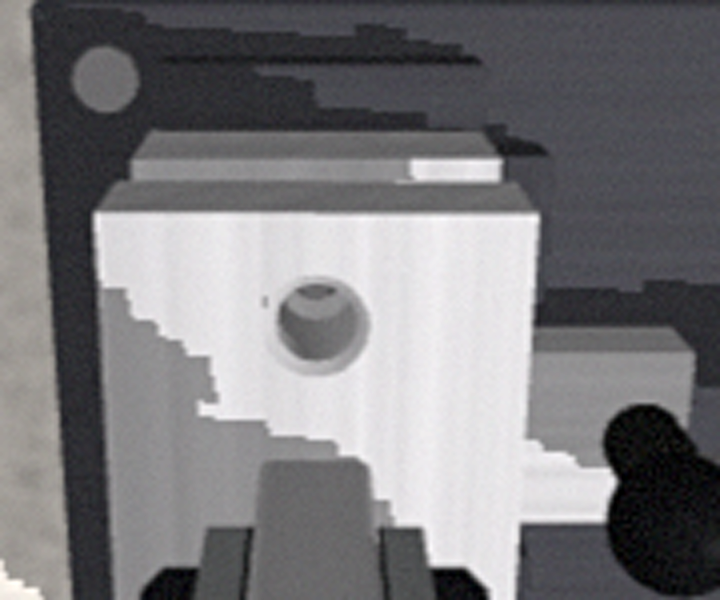

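```bash
python3 -m pendant '[{"delta_pos":[0.2,0,3],"rot":[0,0,0],"claw":0},{"delta_pos":[0,0,3],"rot":[0,0,0],"claw":0},{"delta_pos":[0,0,2],"rot":[0,0,0],"claw":0},{"delta_pos":[0,0,0],"rot":[0,0,0],"claw":0}]'
python3 -m pendant '[{"delta_pos":[0,0,2],"rot":[0,0,0],"claw":0},{"delta_pos":[0,0,0],"rot":[0,0,0],"claw":0}]'
python3 -c "
from h import *
shot('wrist','wrist14');plan([.5282,.1074,.034],np.radians(79.5));
p=cv2.imread('pics/wrist14.png'); cv2.imwrite('pics/w14c.png',np.clip(cv2.resize(p[110:260,180:360],None,fx=4,fy=4,interpolation=cv2.INTER_CUBIC)*1.5,0,255).astype('uint8'))"
```

```text
time: 15.75
position: [0.5283, 0.1078, 0.0387]
eef_rot: [0.002, 0.092, 0.996, 0.001]
force: [-0.6, 0.2, -2.0]
grip_width: 0.0129
time: 15.95
position: [0.5286, 0.1079, 0.037]
eef_rot: [0.002, 0.092, 0.996, 0.001]
force: [0.1, -0.4, -1.5]
grip_width: 0.0131
delta tool mm [ 0.4 -0.6  3.1]
rot units [ 0.02  0.04 -0.01] delta after rot [ 0.4 -0.6  3.2]
rot units [ 7.000e-02 -3.000e-02  3.599e+01] delta after rot [-0.4  0.6  3.2]
time 16.0 pos [0.5287 0.1079 0.0372] j [ 0.201  0.414 -0.397  0.755  0.     0.385] F [ 0.1  0.5 -1.8] g 0.0128
```

View pics/w14c.png

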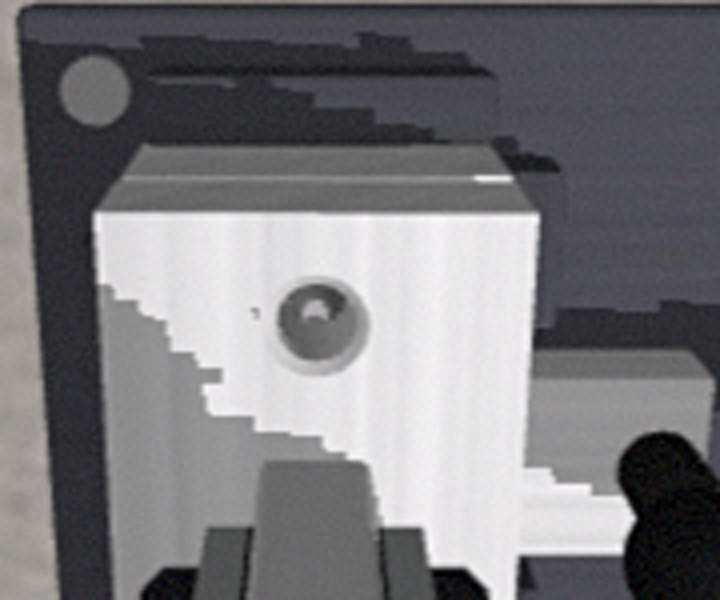

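The dowel is in the hole with a small gap left and no side force. I go on in small steps until contact.

```bash
python3 -m pendant '[{"delta_pos":[0,0,1.5],"rot":[0,0,0],"claw":0},{"delta_pos":[0,0,0],"rot":[0,0,0],"claw":0}]'
python3 -m pendant '[{"delta_pos":[0,0,1],"rot":[0,0,0],"claw":0},{"delta_pos":[0,0,0],"rot":[0,0,0],"claw":0}]'
python3 -m pendant '[{"delta_pos":[0,0,1],"rot":[0,0,0],"claw":0},{"delta_pos":[0,0,0],"rot":[0,0,0],"claw":0}]'
```

```text
time: 16.2
position: [0.5287, 0.1079, 0.0356]
eef_rot: [0.002, 0.092, 0.996, 0.001]
force: [0.4, -0.4, -1.6]
grip_width: 0.013
time: 16.4
position: [0.5287, 0.1079, 0.0347]
eef_rot: [0.002, 0.092, 0.996, 0.001]
force: [0.7, -0.2, -2.7]
grip_width: 0.0132
time: 16.6
position: [0.5288, 0.1079, 0.0337]
eef_rot: [0.002, 0.092, 0.996, 0.001]
force: [0.9, -0.3, -2.6]
grip_width: 0.0131
```

```bash
python3 -m pendant '[{"delta_pos":[0,0,0.5],"rot":[0,0,0],"claw":0},{"delta_pos":[0,0,0],"rot":[0,0,0],"claw":0}]'
python3 -m pendant '[{"delta_pos":[0,0,0.5],"rot":[0,0,0],"claw":0},{"delta_pos":[0,0,0],"rot":[0,0,0],"claw":0}]'
python3 -c "
from h import *
shot('wrist','wrist15')
p=cv2.imread('pics/wrist15.png'); cv2.imwrite('pics/w15c.png',np.clip(cv2.resize(p[110:260,180:360],None,fx=4,fy=4,interpolation=cv2.INTER_CUBIC)*1.5,0,255).astype('uint8'))"
```

```text
time: 16.8
position: [0.5289, 0.1079, 0.0336]
eef_rot: [0.002, 0.092, 0.996, 0.001]
force: [-0.1, -0.2, 1.6]
grip_width: 0.0129
time: 17.0
position: [0.5289, 0.108, 0.0336]
eef_rot: [0.002, 0.092, 0.996, 0.001]
force: [-2.6, -0.7, 5.6]
grip_width: 0.0129
```

View pics/w15c.png

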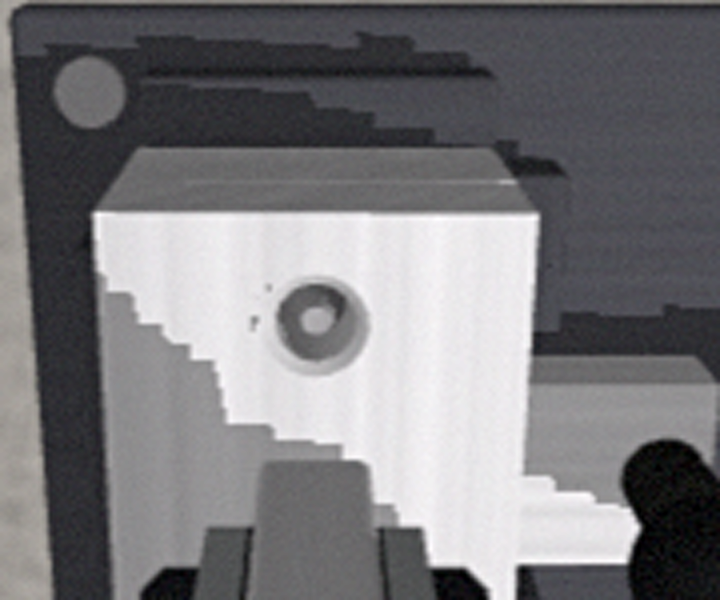

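```bash
python3 -m pendant '[{"delta_pos":[0,0,0.3],"rot":[0,0,0],"claw":0},{"delta_pos":[0,0,0],"rot":[0,0,0],"claw":0}]'
for i in 1 2 3; do python3 -m pendant '[{"delta_pos":[0,0,0],"rot":[0,0,0],"claw":0}]'|grep -E "force|posi"; done
```

```text
time: 17.25
position: [0.5289, 0.108, 0.0336]
eef_rot: [0.002, 0.092, 0.996, 0.001]
force: [-2.3, -0.9, 6.2]
grip_width: 0.0129
position: [0.5289, 0.108, 0.0336]
force: [-2.8, 0.2, 7.8]
position: [0.5289, 0.108, 0.0336]
force: [-2.3, -0.6, 7.9]
position: [0.5289, 0.108, 0.0336]
force: [-2.8, 0.6, 7.6]
```

```bash
python3 -m pendant '[{"delta_pos":[0,0,0.1],"rot":[0,0,0],"claw":0},{"delta_pos":[0,0,0],"rot":[0,0,0],"claw":0},{"delta_pos":[0,0,0],"rot":[0,0,0],"claw":0}]'
for i in 1 2 3 4; do python3 -m pendant '[{"delta_pos":[0,0,0],"rot":[0,0,0],"claw":0}]'|grep -E "force"; done
python3 -c "
from h import *
shot('side','side16');shot('wrist','wrist16')
p=cv2.imread('pics/side16.png'); a=np.clip(cv2.resize(p[200:320,170:310],None,fx=4,fy=4,interpolation=cv2.INTER_CUBIC)*1.4,0,255).astype('uint8')
cv2.imwrite('pics/s16c.png',a)
st=observe();print(st['force'],st['time'])"
```

```text
time: 17.85
position: [0.5289, 0.108, 0.0336]
eef_rot: [0.003, 0.092, 0.996, 0.001]
force: [-2.0, -0.3, 7.8]
grip_width: 0.0129
force: [-3.1, -0.6, 7.3]
force: [-3.1, -0.4, 8.5]
force: [-2.5, 1.0, 8.2]
force: [-3.5, -1.0, 8.9]
[-2.78114203  0.34187796  8.93162693] 18.35
```

View pics/s16c.png

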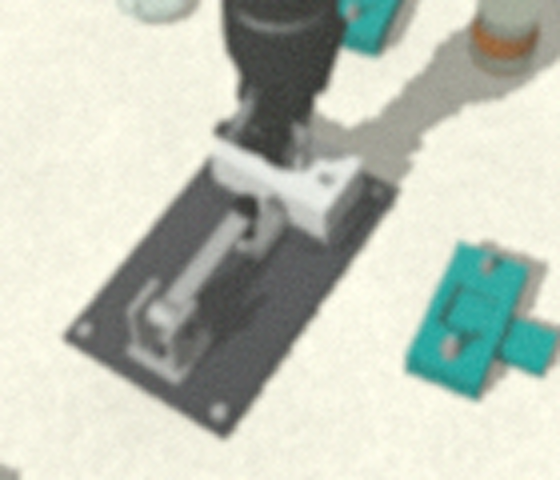

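View pics/wrist16.png

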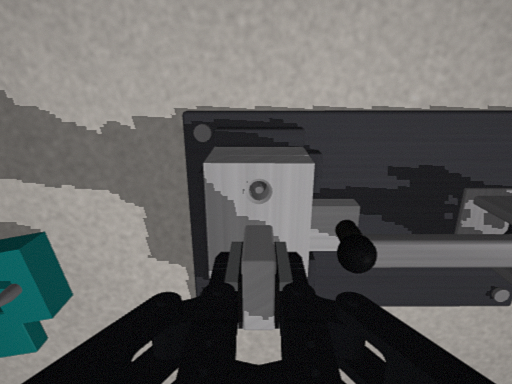

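The small dowel is centred in its hole at (260,190). The halves are flush, the clamp bar is level on the ear, and the force is steady, so I'm handing in.

```bash
python3 -c "
from station import hand_in; print(hand_in())"
```

```text
the job is handed in; nothing more can be done
None
```

I swung the clamp past centre with the shut fingers and it snapped down on the lower half's ear. Then I fitted the upper half over both dowels and handed in at about 18.4 s, still gripping and pressing.

**Last checks:**
- **Seating:** the descent stopped hard at a reported TCP height of 33.6 mm, which is the seated height worked out from the grasp on the bench. The wrist picture shows the small dowel in its hole and the halves flush. The large dowel was hidden behind the rib, so I did not see it directly.
- **Clamp:** the bar is level and its foot is on the ear in both the side and wrist pictures.
- **Force:** the upward reading was about 8.2 to 8.9 N at the end. With the plate's weight that is roughly 10.5 to 11 N between the halves. A small sideways force of about -3 N along x remained.

**What disagreed:**
- **Fingertip position:** the pictures put the fingertips about 25 mm behind the reported TCP, while `tcp_to_tips` says 14 mm ahead of it. My first pass went over the clamp ball without touching it. I used the measured value afterwards, and both the clamp push and the grasp agreed with it.
- **Pose readings:** the measured position was noisy by 1 to 3 mm, so I made the final alignment from wrist pictures.

I took no last picture of the whole bench, but nothing in the moves came near the other items and no unexpected forces showed.

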